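Ready the mould warming station

TASK

Get the mould warmer ready: tighten the castle nut of the burner arm past snug (yellow lines together), only as far as the first slot that lines up with the cotter hole, and push the locking pin home through slot and stud. Stand every graphite liner mouth up in the iron pot, one loosely inside the other, set down lightly so that they do not wedge, while the pot is still at the white ring; then slide the loaded pot along the plate, without lifting or tipping it, until it is centred on the red ring. Leave the other tools where they lie.

Things in the scene. Friction and masses are not known exactly. Their poses are not given: they have to be found in the camera images.
- load_mark (a point): centre of the white ring (100 mm across) painted on the warming station, an iron plate 160 x 420 x 18 mm on the bench: the loading place. On the plate's top face, 18 mm above the bench; x axis across the plate away from the robot, y axis along the plate, away from the burner arm's pivot
- burn_mark (a point): centre of the red ring on the same plate, 160 mm from the white one along the plate's -y; on the top face, axes as load_mark. The burner stands behind it (68 mm and more from the centre, in +x, up to 111 mm above the bench). The stud of the burner arm's pivot is 130 mm further along -y
- pot_mid (a point): rust-brown iron mould pot, 0.8 kg, 62 mm tall, 80 mm across at the foot, 96 at the rim, with a bar handle along its -x; point on its axis, 31 mm above its foot, z up. Its socket is a cone like the liners', 52 mm across at the mouth; the first liner rests in it with its mid point 27 to 33 mm above pot_mid
- pot_handle (a point): centre of the grip of the pot's handle, a level bar 14 mm wide and 14 mm high, 42 mm above the pot's foot and 110 mm from its axis (the bar reaches from 48 to 153 mm from the axis); x axis along the bar, towards the pot
- nut (a joint): steel castle nut on the upright stud that clamps the teal burner arm. Turn in rad, growing clockwise from above (tightening); the nut does not rise or sink. 0 is snug: yellow lines on nut corner and arm eye meet. Takes 0.3 N m when loose, 0.4 at snug, 0.5 at the end; stays where left. First slot lines up 0.35 to 0.9 beyond snug; beyond 1.25 it is overtightened
- slot_a (a point): point on the nut's axis, 34 mm above its underside, 96 mm above the bench; turns with the nut; x axis through one pair of its six slots. The nut: hexagon 55 mm across flats, 29 mm high (top 5 mm below the point), six lugs 11 mm high on it, slots 10 mm wide between them, each over the middle of a flat (so x is square to a pair of flats)
- slot_b (a point): the same point, x axis through the next pair of slots (60 degrees round from slot_a, anticlockwise seen from above)
- slot_c (a point): the same point, x axis through the third pair of slots (120 degrees round from slot_a)
- stud_hole (a point): middle of the cotter hole across the stud (36 mm thick, top 17 mm above this point; a white line on top shows the hole's direction), 96 mm above the bench; x axis along the hole, which is 10 mm wide and 10 mm high and open at both ends
- pin_mid (a point): locking pin lying on the bench, 60 g: round steel shank 6 mm thick with a pointed last 10 mm, and an orange tag; the point is on the shank's axis, x towards the tip. The tip is 52 mm ahead, the tag begins 32 mm behind. Home, this point is at stud_hole, the tag 5 mm short of the nut's lugs; it may go in from either end
- pin_tag (a point): centre of the pin's orange tag, 40 mm long (along the pin), 10 mm wide and 10 mm high, 52 mm behind pin_mid, 5 mm above the bench when lying
- liner1_mid (a point): dark graphite mould liner with a pale rim: tapered cup, mouth up, 80 mm tall, 0.18 kg; may be absent (None). Point on its axis, 40 mm above the underside, z up through the mouth. Cone 40 mm across at the foot, 8 degrees a side; from 52 mm up to the rim a straight collar 62 mm across, for gripping. Mouth 53 mm across, cavity 52 mm deep, foot closed
- liner2_mid (a point): the same as liner1; may be absent (None). Set mouth up in another liner it finds its seat by its own weight and then stands 32 to 39 mm higher than that one, the collars 4 to 11 mm apart; pressed down it wedges
- liner3_mid (a point): a liner the same as liner1; may be absent (None)
- liner4_mid (a point): a liner the same as liner1; may be absent (None)
- jacks: steel glassblower's jacks lying on the bench, 230 mm long, 12 mm thick; bystander; origin at the centre of its underside
- shears: dark shears lying on the bench, 200 mm long, 12 mm thick; bystander; origin at the centre of its underside
- block: round cherrywood shaping block 72 mm across, 34 mm high, with a 140 mm stick handle along its -x; bystander; origin at the centre of its underside
- paddle: wooden paddle, 240 mm long, 20 mm thick, lying; bystander; origin at the centre of its underside
- jar: amber glass jar with a steel lid, 64 mm across, 85 mm tall, behind the plate; bystander; origin at the centre of its underside
- wax: round cake of yellow beeswax, 76 mm across, 26 mm high; bystander; origin at the centre of its underside

How it is judged:
By the outcome, as a careful person would: the job done as asked, in the order asked, and still so for the second after the job is handed in, with the robot touching nothing.
Of liner1, liner2, liner3, liner4 only 2 to 4 are there at a start; the rules pass over those that are not, and their reading is None.
At some moment in a run one of pot, pin may be knocked a few centimetres aside while the robot is not near it.
It also fails if it takes over 210 s, if anything falls off the work surface, if the arm or the gripper's body presses on something with over 40 N, if the wrist force passes 120 N, or if a joint passes its speed limit or range.

ROBOT

A 6-joint arm with a two-finger parallel gripper is mounted at the origin on the work surface. World frame = base frame: x ahead of the robot, y to its left, z up, the work surface at z = 0. Lengths are in m, angles in rad, forces in N, time in s.
With the tool pointing down it reaches from about 0.425 to 0.95 m from the base axis. Payload 3.5 kg.
Tool frame: the origin (TCP) lies midway between the tips of the shut fingers; the grasp point (between the pads) lies 19 mm behind it; z points along the fingers, y is the line along which they close (so a half turn about z gives the same grasp; the last joint's range is limited). The gripper opens to 85 mm and grips with 20 to 120 N. Pads are 22 mm wide; open, the fingers measure 114 mm over their backs; the gripper's body (76 mm by 85 mm) begins 54 mm behind the grasp point. The pads swing forward as they close: fully open they stand 13 mm farther back than shut.
Start: joints at [-1.46, 0.286, 1.577, -0, 1.279, -0.15], TCP at [0.174, -0.652, 0.231] pointing down, gripper open.
Joint ranges: [-2.77, 2.77], [-0.9, 2.22], [0.21, 2.48], [-1.53, 4.67], [0.24, 2.81], [-2.84, 2.84]. Speed limits (rad/s): [2.79, 2.79, 3.14, 3.14, 3.14, 3.14].

INTERFACE

Orientations are given as a unit quaternion [x, y, z, w].
In Python, from plant import * gives the robot as it stands.
- The arm moves only by the tool move_arm, never from a script. Its argument "moves" is a list of rows, each a list of 3 entries, a list of its own where there are three numbers: the opening, from 0 (shut) to 1 (fully open), then the shift along the tool's x, y, z in m, then the turn, a rotation vector about the tool's x, y, z in rad. A call has exactly 10 rows; each row shifts and turns the commanded pose from where the row before left it, along the tool's axes as they then stand; what a row does not reach is not made up. A row lasts 1/12 s, in which the tool goes at most 41.7 mm and 7.16 degrees, less where a joint would pass 70% of its speed; a pose out of reach is approached as far as the arm can. A call is refused whole if a number of a shift passes 0.0417 or a number of a turn 0.125, either way. A call with a gripper value outside its range is refused whole. The fingers move at their own pace and stop on an object; "grip_force" is the grip in N (left out, the last holds). Time passes only in rows, so rows that do not move let the fingers close, or fill a call up. It gives the time, the measured TCP pose, the force, the opening and the grip force at its end, in the units of the state.
- get_state(): the state, without advancing time (a new reading comes with each control period).
- read_camera(name): name is "scene" or "top"; returns the picture (400x640x3 uint8, red, green, blue); there is no depth.
- camera_params(name): a dict with "fx", "fy", "cx", "cy" (pixels), "rvec" (rotation vector, rad) and "tvec" (3), from world to camera coordinates, as OpenCV has them. Camera axes: x right, y down, z forward; pixel columns grow to the right and rows downward; lengths in m; the calibration is good to about 2 mm. A picture is of the moment at which its call begins. camera_params takes no time and is no camera call.
- sign_off(): hands the job in; it is judged then, once.
The state is a dict: "time": time; "qpos": joint angles; "dq": joint speeds; "joint_efforts": joint torques, N m; "eef_pos": TCP position; "tcp_rot": TCP orientation; "contact_force": force on the tool from outside, world axes, zero at the start; "wrist_torque": the same for the moment, N m; "opening": opening from 0.0 (shut) to 1.0 (fully open); "finger_force": force on a finger pad.
Only numpy, scipy, OpenCV 4.12 (cv2) and the standard library are available. Lean on these libraries where they do the work, as an engineer would, in place of code of your own. Each camera call takes 0.05 s, during which the arm holds its last target. There are 200 camera calls.

## Working session

There is one attempt and no reset: what is moved stays moved. The work goes in short steps, Python scripts to look and compute and a tool call to move; the robot and the scene stay as the last step left them, time stands still between calls to the robot, and variables do not carry over. Pictures are saved under pics/ and viewed, at most 14 in all, crops included, and the job is handed in when it is done.

Besides the shell and the picture viewer there is one more tool, called after "Request:" as a command line: name --argument value ..., lists and objects as JSON in quotes. move_arm: Moves the arm, as the interface text tells. Its arguments: {"type":"object","properties":{"moves":{"type":"array"},"grip_force":{"type":"number"}},"required":["moves"]}

```bash
mkdir -p pics
cat > h.py <<'E'
from plant import *
import numpy as np, cv2
from scipy.spatial.transform import Rotation as R
def snap(n,f,crop=None,s=1):
    im=read_camera(n)
    cv2.imwrite(f'pics/raw_{f}.png',im[:,:,::-1])
    crp(f,f,crop,s)
def crp(src,f,crop=None,s=1):
    im=cv2.imread(f'pics/raw_{src}.png')
    if crop: im=im[crop[1]:crop[3],crop[0]:crop[2]]
    cv2.imwrite(f'pics/{f}.png',cv2.resize(im,None,fx=s,fy=s,interpolation=cv2.INTER_CUBIC))
def cam(n):
    p=camera_params(n);K=np.array([[p['fx'],0,p['cx']],[0,p['fy'],p['cy']],[0,0,1]])
    return K,cv2.Rodrigues(np.array(p['rvec'],float))[0],np.array(p['tvec'],float).ravel()
def px2w(n,u,v,z):
    K,Rm,t=cam(n);d=Rm.T@np.linalg.inv(K)@[u,v,1];c=-Rm.T@t
    return c+d*(z-c[2])/d[2]
def w2px(n,P):
    K,Rm,t=cam(n);q=K@(Rm@np.asarray(P,float)+t);return q[:2]/q[2]
E
python3 - <<'E'
from h import *
snap('top','t0',None,1.25);snap('scene','s0',None,1.25)
for n in('top','scene'):
    K,Rm,t=cam(n);print(n,K[0,0],K[0,2],K[1,2],-Rm.T@t,Rm.round(2).tolist())
s=get_state();print(s)
E
```

```text
top 485.8977719685587 316.9438242350453 197.429485971631 [0.33057809 0.00229472 1.21989164] [[0.01, -1.0, -0.02], [-0.98, -0.01, -0.18], [0.18, 0.03, -0.98]]
scene 410.0256316271861 318.0515113931592 197.03110475859003 [ 1.30352814 -0.19207925  0.60975989] [[0.25, 0.97, -0.01], [0.54, -0.15, -0.83], [-0.8, 0.2, -0.56]]
{'time': 0.1, 'qpos': array([-1.45999831e+00,  2.87098512e-01,  1.57806026e+00, -9.44608963e-06,
        1.27859842e+00, -1.49999571e-01]), 'dq': array([ 0.00062061, -0.00238182, -0.00258387, -0.00121026, -0.00108556,
        0.00258678]), 'joint_efforts': array([ 6.98258973e-04, -4.07295907e+01, -2.93699813e+01, -1.42957342e-04,
        3.41643754e-03, -3.23139542e-07]), 'eef_pos': array([ 0.1740085 , -0.65155843,  0.23005515]), 'tcp_rot': array([ 9.91509360e-01,  1.30030837e-01,  1.66914325e-05, -1.08214875e-03]), 'contact_force': array([0.64178078, 0.22408138, 0.22223021]), 'wrist_torque': array([ 0.02499737,  0.03469049, -0.02510761]), 'finger_force': 0.0, 'opening': 1.0025250040736051}
```

View pics/t0.png

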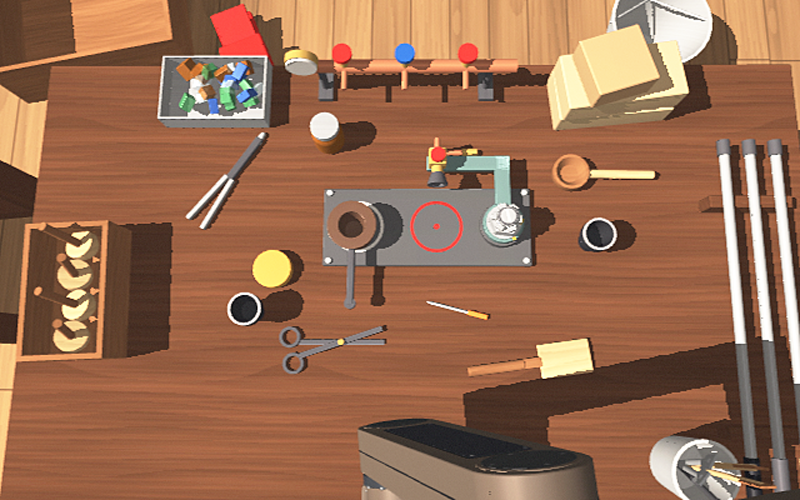

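View pics/s0.png

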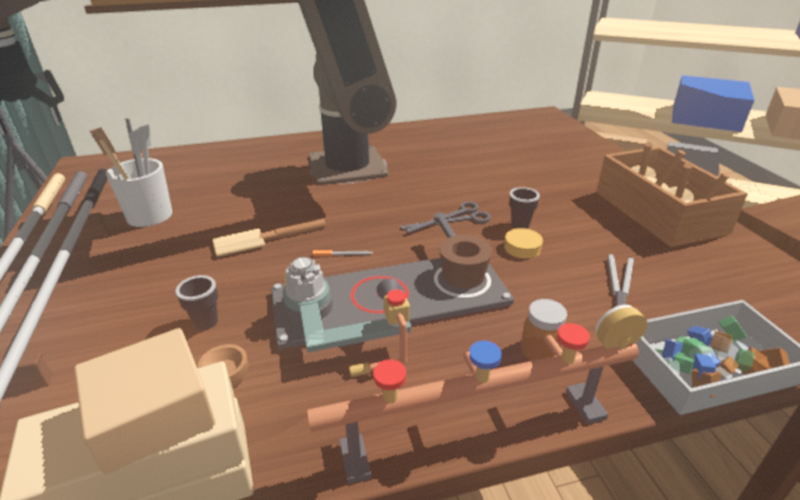

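Top view (1.25x): pot at about (352,226), handle end (350,303), red ring centre (436,226), nut (504,222), pin tip (427,302), tag end (489,317), liners at (244,308) and (599,233). Only two liners are present. Enlarging the nut area next.

Run:
```python
from h import *
crp('t0','t0n',(375,150,435,202),10)
a=cv2.imread('pics/raw_t0.png')
# composite: liner1, liner2, pin, pot
def c(x0,y0,x1,y1,s): return cv2.resize(a[y0:y1,x0:x1],None,fx=s,fy=s,interpolation=cv2.INTER_CUBIC)
top=np.hstack([c(170,220,230,265,5),c(450,160,510,205,5)])
bot=np.hstack([c(335,230,395,265,5),c(250,155,310,190,5)])
cv2.imwrite('pics/comp.png',np.vstack([top,bot]))
crp('s0','s0n',(205,190,285,250),8)
```

```text
(no output)
```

View pics/t0n.png

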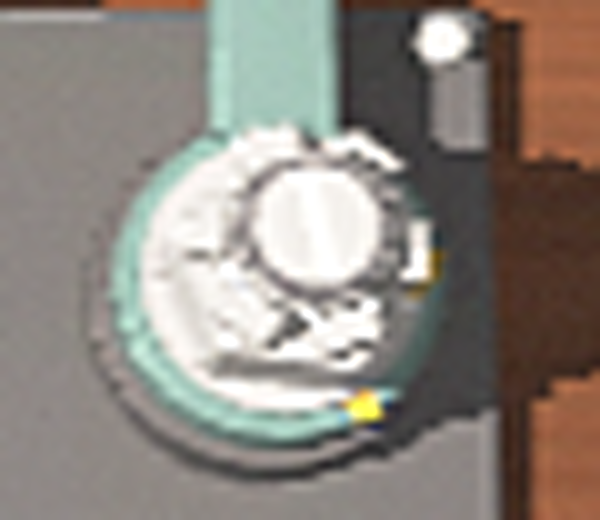

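View pics/comp.png

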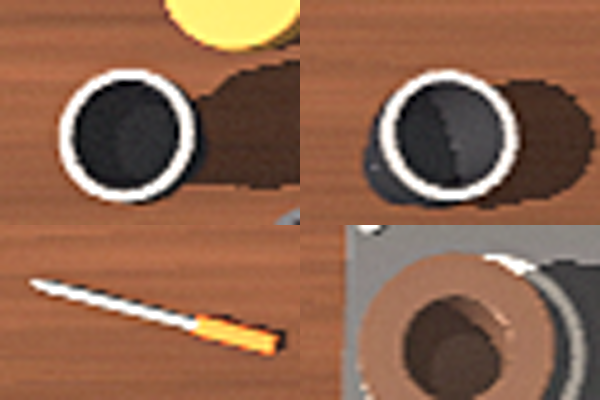

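View pics/s0n.png

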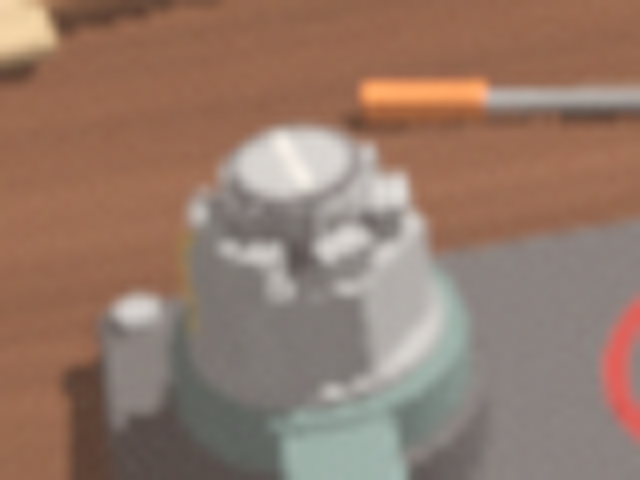

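Top crop: nut yellow line at about pixel (418,176.5), eye line (411.5,190.7), stud top centre (406.7,172.5). In the scene crop the white stud line runs from (239.8,207.3) to (244,213.5), and the nut's yellow corner is at x≈228.7, y 219–231.

Run:
```python
from h import *
np.set_printoptions(precision=4,suppress=True)
st=px2w('top',406.7,172.5,.113);print('stud top',st, 'scene',px2w('scene',205+297/8,190+160/8,.113))
a=px2w('scene',205+278/8,190+138/8,.113);b=px2w('scene',205+312/8,190+188/8,.113)
ang=lambda d:np.degrees(np.arctan2(d[1],d[0]))
print('hole ang scene',ang(b-a)%180)
a=px2w('top',375+310/10,150+175/10,.113);b=px2w('top',375+325/10,150+270/10,.113);print('hole top',ang(b-a)%180)
c=st[:2]
for z in(.062,.075,.085,.091):
  for n,p in(('top',(418,176.5)),('scene',(228.7,219+ (0 if z>.08 else 12)))):
    w=px2w(n,*p,z);print('nutline',n,z,ang(w[:2]-c),np.linalg.norm(w[:2]-c))
for z in(.062,.055):
  w=px2w('top',411.5,190.7,z);print('eye',z,w,ang(w[:2]-c),np.linalg.norm(w[:2]-c))
# scene hex corner (365,300)->base
for z,p in((.091,(358,300)),(.062,(368,385))):
  w=px2w('scene',205+p[0]/8,190+p[1]/8,z);print('corner',ang(w[:2]-c),np.linalg.norm(w[:2]-c))
print('red',px2w('top',436/1.25,226/1.25,.018))
# pot rim centre, 
print('pot rim c', px2w('top',250+456/5,155+(350-225)/5,.080))
print('pot foot/handle end',px2w('top',350/1.25,303/1.25,.060), )
print('pot mouth',px2w('top',250+(452-300)/5,155+(350-225)/5,.080))
print('L1',px2w('top',170+128/5,220+135/5,.08),'L2',px2w('top',450+(449-300)/5,160+135/5,.08))
t=px2w('top',335+32/5,230+(283-225)/5,.004);g=px2w('top',335+282/5,230+(343-225)/5,.006)
print('pin tip',t,'end',g,np.linalg.norm(t-g),ang(t-g))
for x,y in ((331,191),(533,191),(531,261),(329,261)): print('bolt',px2w('top',x/1.25,y/1.25,.024))
# project models
```

```text
stud top [ 0.5918 -0.1761  0.113 ] scene [ 0.5945 -0.1748  0.113 ]
hole ang scene 14.091957190987406
hole top 7.514800300433848
nutline top 0.062 -86.40060424679329 0.035401665091461046
nutline scene 0.062 -91.24314179320528 0.03274298636948032
nutline top 0.075 -91.27964106228 0.032940887047417086
nutline scene 0.075 -63.39541519941307 0.036168007894594435
nutline top 0.085 -95.53248438030204 0.03123265561845431
nutline scene 0.085 -112.73403963256261 0.031233308284012808
nutline top 0.091 -98.30534603985288 0.030297611837768395
nutline scene 0.091 -97.54251468628247 0.028910646785524186
eye 0.062 [ 0.5588 -0.1949  0.062 ] -150.34923719930475 0.03800894481528614
eye 0.055 [ 0.5602 -0.1961  0.055 ] -147.71847762926762 0.03743900871066294
corner 16.055165575726793 0.03853573657601762
corner 16.134960685781007 0.03729442095672941
red [ 0.5919 -0.0453  0.018 ]
pot rim c [ 0.5803 -0.0246  0.08  ]
pot foot/handle end [0.4311 0.1207 0.06  ]
pot mouth [0.5794 0.1215 0.08  ]
L1 [0.4167 0.3177 0.08  ] L2 [ 0.5653 -0.3534  0.08  ]
pin tip [ 0.4394 -0.0273  0.004 ] end [ 0.4107 -0.1511  0.006 ] 0.1271309981702943 76.92067507713125
bolt [0.6624 0.169  0.024 ]
bolt [ 0.6643 -0.2411  0.024 ]
bolt [ 0.5208 -0.2331  0.024 ]
bolt [0.5178 0.1686 0.024 ]
```

Run:
```python
from h import *
np.set_printoptions(linewidth=200)
s=cv2.imread('pics/raw_s0.png').astype(int)
print(s[203:220,232:252].sum(2)//3)
print('blue-red'); t=cv2.imread('pics/raw_t0.png').astype(int); print(t[165:181,399:415,0])
# rectified stud-top patch from scene, z=.113
c=(px2w('top',406.7,172.5,.113)+px2w('scene',242.1,210,.113))/2
print(c)
g=np.linspace(-.02,.02,200)
for n,im in(('scene',s),('top',t)):
    cc=px2w('scene',242.1,210,.113) if n=='scene' else px2w('top',406.7,172.5,.113)
    M=np.array([[w2px(n,[cc[0]+x,cc[1]+y,.113]) for y in -g] for x in -g],np.float32)
    o=cv2.remap(im.astype(np.uint8),M[:,:,0],M[:,:,1],cv2.INTER_CUBIC)
    best=[]
    G=o.sum(2).astype(float)
    for a in np.arange(-20,60,2):
        v=[];
        for off in np.arange(-.004,.0045,.001):
            r=np.linspace(-.013,.013,60);A=np.radians(a)
            x=r*np.cos(A)-off*np.sin(A);y=r*np.sin(A)+off*np.cos(A)
            v.append(G[((.02-x)/.04*199).astype(int),((.02-y)/.04*199).astype(int)].mean())
        best.append((max(v)-np.mean(v),a))
    print(n,sorted(best)[-5:])
    cv2.imwrite(f'pics/rect_{n}.png',cv2.normalize(cv2.resize(o,None,fx=2,fy=2),None,0,255,cv2.NORM_MINMAX))
a=np.hstack([cv2.imread(f'pics/rect_{n}.png') for n in('scene','top')]);cv2.imwrite('pics/rect.png',a)
```

```text
[[107 108 108 108 107 106 106 110 111 110 110 111 110 112 110 110 109 105 110 121]
 [108 108 110 109 110 109 109 110 112 112 113 113 114 111 111 104  94  89  92 103]
 [111 110 110 110 111 114 118 125 130 132 138 137 133 127 120 110  92  77  83  90]
 [112 112 111 113 117 136 157 184 193 185 185 186 184 176 159 141 119 100  99  98]
 [113 113 115 128 149 174 195 218 230 217 210 210 211 207 197 180 155 136 134 131]
 [113 116 132 165 189 201 209 224 238 230 217 212 213 213 211 203 179 159 173 168]
 [121 133 158 192 207 211 213 219 230 233 222 214 213 212 213 210 188 163 186 179]
 [136 151 175 202 210 212 212 214 223 234 231 219 213 212 213 208 184 159 176 169]
 [150 161 171 199 209 211 212 212 219 231 238 229 214 211 208 195 168 159 177 177]
 [144 149 146 179 203 209 210 211 213 220 233 230 212 203 191 170 155 173 186 193]
 [136 135 125 152 179 194 201 205 210 208 213 209 193 177 156 145 167 186 184 198]
 [135 136 122 120 136 156 172 179 185 179 168 156 150 145 155 165 176 186 182 198]
 [119 131 131 117 126 134 129 134 139 143 137 129 138 157 172 174 169 175 175 185]
 [118 124 125 122 133
[... 1092 characters left out ...]
255 255 243 251 215 128 129 122]
 [229 216 162 130 208 245 245 241 255 255 244 186 133 139 122  97]
 [222 203 214 164 115 131 176 189 184 189 152  96  93  81  81  97]
 [255 236 205 235 169 117 122 112 109 123 170 192 162 122 110 118]
 [234 251 211 138 158 214 204 137 159 186 137  93 255 255 101 115]]
[ 0.59316033 -0.17544485  0.113     ]Traceback (most recent call last):
  File "<stdin>", line 12, in <module>
  File "h.py", line 19, in w2px
    K,Rm,t=cam(n);q=K@(Rm@np.asarray(P,float)+t);return q[:2]/q[2]
           ~~~^^^
  File "h.py", line 13, in cam
    p=camera_params(n);K=np.array([[p['fx'],0,p['cx']],[0,p['fy'],p['cy']],[0,0,1]])
ValueError: time passes only in moves, steps and waits
```

Run:
```python
from h import *
ang=lambda d:np.degrees(np.arctan2(d[1],d[0]))
a=px2w('top',405.3,168,.113);b=px2w('top',407.3,176,.113);print(ang(a-b),(a+b)/2)
a=px2w('scene',240.0,207,.113);b=px2w('scene',242.2,212,.113);print(ang(a-b),(a+b)/2)
```

```text
12.495604587095606 [ 0.59303789 -0.17515859  0.113     ]
-172.34440000972907 [ 0.59204968 -0.17666013  0.113     ]
```

```bash
cat >> h.py <<'E'
from scipy.optimize import fsolve
def pose(v=1):
    s=get_state();M=R.from_quat(s['tcp_rot']).as_matrix()
    psi=np.degrees(np.arctan2(M[1,1],M[0,1]))
    if v: print('t%.2f'%s['time'],'pos',np.round(s['eef_pos'],4),'psi %.2f'%psi,'tilt',np.round(M[:2,2],4),'F',np.round(s['contact_force'],1),'T',np.round(s['wrist_torque'],2),'op %.3f ff %.1f'%(s['opening'],s['finger_force']),'q',np.round(s['qpos'],2))
    return s['eef_pos'],psi
def plan(x,y,z,psi,n,start=None,dec=4):
    p,ps=start or pose()
    d=np.radians((psi-ps+180)%360-180)/n;a=np.radians(ps)
    # tool x at psi+90, tool y at psi
    S=sum(np.exp(1j*(a+k*d)) for k in range(n))
    D=complex(x-p[0],y-p[1]); c=D/S   # shift = c*e^{i psi}: y part real, x part imag
    row=[round(c.imag,dec),round(c.real,dec),round(-(z-p[2])/n,dec)],round(-d,4)
    print(n,'rows [g,[%.4f,%.4f,%.4f],[0,0,%.4f]]'%(*row[0],row[1]))
    return (x,y,z),psi
E
python3 -c "
from h import *
plan(.593,-.1755,.20,-7,30)"
```

```text
t0.10 pos [ 0.174  -0.6516  0.2301] psi -75.06 tilt [-0.0002  0.0022] F [0.6 0.2 0.2] T [ 0.02  0.03 -0.03] op 1.003 ff 0.0 q [-1.46  0.29  1.58 -0.    1.28 -0.15]
30 rows [g,[0.0224,-0.0003,0.0010],[0,0,-0.0396]]
```

Request:
move_arm --moves '[[1,[0.0224,-0.0003,0.001],[0,0,-0.0396]],[1,[0.0224,-0.0003,0.001],[0,0,-0.0396]],[1,[0.0224,-0.0003,0.001],[0,0,-0.0396]],[1,[0.0224,-0.0003,0.001],[0,0,-0.0396]],[1,[0.0224,-0.0003,0.001],[0,0,-0.0396]],[1,[0.0224,-0.0003,0.001],[0,0,-0.0396]],[1,[0.0224,-0.0003,0.001],[0,0,-0.0396]],[1,[0.0224,-0.0003,0.001],[0,0,-0.0396]],[1,[0.0224,-0.0003,0.001],[0,0,-0.0396]],[1,[0.0224,-0.0003,0.001],[0,0,-0.0396]]]'

```text
time: 0.93
eef_pos: [0.375, -0.5539, 0.2204]
tcp_rot: [0.946, 0.323, -0.0, -0.001]
contact_force: [-0.5, 0.8, 1.2]
opening: 1.001
finger_force: 0.0
```

Request:
move_arm --moves '[[1,[0.0224,-0.0003,0.001],[0,0,-0.0396]],[1,[0.0224,-0.0003,0.001],[0,0,-0.0396]],[1,[0.0224,-0.0003,0.001],[0,0,-0.0396]],[1,[0.0224,-0.0003,0.001],[0,0,-0.0396]],[1,[0.0224,-0.0003,0.001],[0,0,-0.0396]],[1,[0.0224,-0.0003,0.001],[0,0,-0.0396]],[1,[0.0224,-0.0003,0.001],[0,0,-0.0396]],[1,[0.0224,-0.0003,0.001],[0,0,-0.0396]],[1,[0.0224,-0.0003,0.001],[0,0,-0.0396]],[1,[0.0224,-0.0003,0.001],[0,0,-0.0396]]]'

```text
time: 1.77
eef_pos: [0.5218, -0.3867, 0.2105]
tcp_rot: [0.864, 0.503, -0.0, -0.001]
contact_force: [0.0, 0.5, -0.3]
opening: 1.003
finger_force: 0.0
```

Request:
move_arm --moves '[[1,[0.0224,-0.0003,0.001],[0,0,-0.0396]],[1,[0.0224,-0.0003,0.001],[0,0,-0.0396]],[1,[0.0224,-0.0003,0.001],[0,0,-0.0396]],[1,[0.0224,-0.0003,0.001],[0,0,-0.0396]],[1,[0.0224,-0.0003,0.001],[0,0,-0.0396]],[1,[0.0224,-0.0003,0.001],[0,0,-0.0396]],[1,[0.0224,-0.0003,0.001],[0,0,-0.0396]],[1,[0.0224,-0.0003,0.001],[0,0,-0.0396]],[1,[0.0224,-0.0003,0.001],[0,0,-0.0396]],[1,[0.0224,-0.0003,0.001],[0,0,-0.0396]]]'

```text
time: 2.6
eef_pos: [0.5926, -0.1758, 0.2006]
tcp_rot: [0.748, 0.663, -0.0, -0.001]
contact_force: [0.2, 0.5, 0.3]
opening: 0.997
finger_force: 0.0
```

```bash
python3 -c "
from h import *
p=plan(.593,-.1755,.20,-7,10)
plan(.593,-.1755,.0665,-7,10)"
```

```text
t2.60 pos [ 0.5926 -0.1758  0.2006] psi -6.88 tilt [-0.001   0.0005] F [0.2 0.5 0.3] T [ 0.02 -0.01 -0.01] op 0.997 ff 0.0 q [-0.45  0.19  1.75  0.    1.2  -0.33]
10 rows [g,[0.0000,0.0000,0.0001],[0,0,0.0002]]
t2.60 pos [ 0.5926 -0.1758  0.2006] psi -6.88 tilt [-0.001   0.0005] F [0.2 0.5 0.3] T [ 0.02 -0.01 -0.01] op 0.997 ff 0.0 q [-0.45  0.19  1.75  0.    1.2  -0.33]
10 rows [g,[0.0000,0.0000,0.0134],[0,0,0.0002]]
```

Request:
move_arm --moves '[[1,[0,0,0.014],[0,0,0]],[1,[0,0,0.014],[0,0,0]],[1,[0,0,0.014],[0,0,0]],[1,[0,0,0.014],[0,0,0]],[1,[0,0,0.014],[0,0,0]],[1,[0,0,0.014],[0,0,0]],[1,[0,0,0.014],[0,0,0]],[1,[0,0,0.014],[0,0,0]],[1,[0,0,0.014],[0,0,0]],[1,[0,0,0.014],[0,0,0]]]'

```text
time: 3.43
eef_pos: [0.5928, -0.1772, 0.0599]
tcp_rot: [0.749, 0.663, -0.0, -0.0]
contact_force: [-0.1, -1.1, -0.8]
opening: 1.001
finger_force: 0.0
```

Request:
move_arm --moves '[[0.5,[0,0,0],[0,0,0]],[0.5,[0,0,0],[0,0,0]],[0.5,[0,0,0],[0,0,0]],[0.5,[0,0,0],[0,0,0]],[0.5,[0,0,0],[0,0,0]],[0.5,[0,0,0],[0,0,0]],[0.5,[0,0,0],[0,0,0]],[0.5,[0,0,0],[0,0,0]],[0.5,[0,0,0],[0,0,0]],[0.5,[0,0,0],[0,0,0]]]' --grip_force 60

```text
time: 4.27
eef_pos: [0.5931, -0.1772, 0.0618]
tcp_rot: [0.749, 0.663, 0.0, 0.0]
contact_force: [0.6, 0.2, -0.7]
opening: 0.632
finger_force: 70.0
```

```bash
python3 -c "
from h import *
pose()"
```

```text
t4.27 pos [ 0.5931 -0.1772  0.0618] psi -7.00 tilt [ 0.0008 -0.0002] F [ 0.6  0.2 -0.7] T [ 0.02 -0.01 -0.05] op 0.632 ff 70.0 q [-0.45  0.35  1.83  0.    0.96 -0.33]
```

Request:
move_arm --moves '[[0.5,[0,0,0],[0,0,0.0596]],[0.5,[0,0,0],[0,0,0.0596]],[0.5,[0,0,0],[0,0,0.0596]],[0.5,[0,0,0],[0,0,0.0596]],[0.5,[0,0,0],[0,0,0.0596]],[0.5,[0,0,0],[0,0,0.0596]],[0.5,[0,0,0],[0,0,0.0596]],[0.5,[0,0,0],[0,0,0.0596]],[0.5,[0,0,0],[0,0,0.0596]],[0.5,[0,0,0],[0,0,0.0596]]]' --grip_force 80

```text
time: 5.1
eef_pos: [0.592, -0.1767, 0.0619]
tcp_rot: [0.91, 0.414, -0.001, -0.001]
contact_force: [-4.8, 2.6, 3.5]
opening: 0.63
finger_force: 84.9
```

Request:
move_arm --moves '[[0.5,[0,0,0],[0,0,0.0596]],[0.5,[0,0,0],[0,0,0.0596]],[0.5,[0,0,0],[0,0,0.0596]],[0.5,[0,0,0],[0,0,0.0596]],[0.5,[0,0,0],[0,0,0.0596]],[0.5,[0,0,0],[0,0,0.0596]],[0.5,[0,0,0],[0,0,0.0596]],[0.5,[0,0,0],[0,0,0.0596]],[0.5,[0,0,0],[0,0,0.0596]],[0.5,[0,0,0],[0,0,0.0596]]]'

```text
time: 5.93
eef_pos: [0.5914, -0.1757, 0.0618]
tcp_rot: [0.992, 0.128, -0.002, -0.001]
contact_force: [-6.8, 4.9, 5.6]
opening: 0.63
finger_force: 85.0
```

```bash
python3 -c "
from h import *
pose()"
```

```text
t5.93 pos [ 0.5914 -0.1757  0.0618] psi -75.25 tilt [-0.0046  0.0017] F [-6.8  4.9  5.6] T [0.37 0.6  0.38] op 0.630 ff 85.0 q [-0.45  0.35  1.83 -0.    0.97  0.86]
```

Request:
move_arm --moves '[[0.5,[0,0,0],[0,0,0.0596]],[0.5,[0,0,0],[0,0,0.0596]],[0.5,[0,0,0],[0,0,0.0596]],[0.5,[0,0,0],[0,0,0.0596]],[0.5,[0,0,0],[0,0,0.0596]],[0.5,[0,0,0],[0,0,0.0596]],[0.5,[0,0,0],[0,0,0.0596]],[0.5,[0,0,0],[0,0,0.0596]],[0.5,[0,0,0],[0,0,0.0596]],[0.5,[0,0,0],[0,0,0.06]]]'

```text
time: 6.77
eef_pos: [0.5914, -0.1745, 0.0618]
tcp_rot: [0.986, -0.169, -0.003, -0.001]
contact_force: [-5.6, 8.7, 6.0]
opening: 0.63
finger_force: 85.2
```

```bash
python3 -c "
from h import *
pose()"
```

```text
t6.77 pos [ 0.5914 -0.1745  0.0618] psi -109.43 tilt [-0.0049  0.0039] F [-5.6  8.7  6. ] T [0.92 0.59 0.45] op 0.630 ff 85.2 q [-0.45  0.35  1.83  0.    0.97  1.46]
```

Request:
move_arm --moves '[[1,[0,0,0],[0,0,0]],[1,[0,0,0],[0,0,0]],[1,[0,0,0],[0,0,0]],[1,[0,0,0],[0,0,0]],[1,[0,0,0],[0,0,0]],[1,[0,0,-0.03],[0,0,0]],[1,[0,0,-0.03],[0,0,0]],[1,[0,0,-0.03],[0,0,0]],[1,[0,0,-0.03],[0,0,0]],[1,[0,0,-0.03],[0,0,0]]]'

```text
time: 7.6
eef_pos: [0.5927, -0.1773, 0.2129]
tcp_rot: [0.986, -0.169, 0.0, 0.0]
contact_force: [0.1, -0.5, 0.5]
opening: 1.007
finger_force: 0.0
```

```bash
python3 -c "
from h import *
p=pose()
plan(.4165,-.128,.15,-13.1,20)"
```

```text
t7.60 pos [ 0.5927 -0.1773  0.2129] psi -109.47 tilt [ 0.0003 -0.0002] F [ 0.1 -0.5  0.5] T [ 0.03 -0.07  0.03] op 1.007 ff 0.0 q [-0.45  0.18  1.74 -0.    1.22  1.46]
t7.60 pos [ 0.5927 -0.1773  0.2129] psi -109.47 tilt [ 0.0003 -0.0002] F [ 0.1 -0.5  0.5] T [ 0.03 -0.07  0.03] op 1.007 ff 0.0 q [-0.45  0.18  1.74 -0.    1.22  1.46]
20 rows [g,[-0.0077,-0.0069,0.0031],[0,0,-0.0841]]
```

```bash
python3 -c "
from h import *
plan(.45,.08,.2,-13.1,20)"
```

```text
t7.60 pos [ 0.5927 -0.1773  0.2129] psi -109.47 tilt [ 0.0003 -0.0002] F [ 0.1 -0.5  0.5] T [ 0.03 -0.07  0.03] op 1.007 ff 0.0 q [-0.45  0.18  1.74 -0.    1.22  1.46]
20 rows [g,[-0.0008,-0.0166,0.0006],[0,0,-0.0841]]
```

Request:
move_arm --moves '[[1,[-0.0008,-0.0166,0.0006],[0,0,-0.0841]],[1,[-0.0008,-0.0166,0.0006],[0,0,-0.0841]],[1,[-0.0008,-0.0166,0.0006],[0,0,-0.0841]],[1,[-0.0008,-0.0166,0.0006],[0,0,-0.0841]],[1,[-0.0008,-0.0166,0.0006],[0,0,-0.0841]],[1,[-0.0008,-0.0166,0.0006],[0,0,-0.0841]],[1,[-0.0008,-0.0166,0.0006],[0,0,-0.0841]],[1,[-0.0008,-0.0166,0.0006],[0,0,-0.0841]],[1,[-0.0008,-0.0166,0.0006],[0,0,-0.0841]],[1,[-0.0008,-0.0166,0.0006],[0,0,-0.0841]]]'

```text
time: 8.43
eef_pos: [0.5787, -0.0158, 0.2054]
tcp_rot: [0.968, 0.25, 0.0, 0.0]
contact_force: [-0.2, 0.4, -0.2]
opening: 1.004
finger_force: 0.0
```

Request:
move_arm --moves '[[1,[-0.0008,-0.0166,0.0006],[0,0,-0.0841]],[1,[-0.0008,-0.0166,0.0006],[0,0,-0.0841]],[1,[-0.0008,-0.0166,0.0006],[0,0,-0.0841]],[1,[-0.0008,-0.0166,0.0006],[0,0,-0.0841]],[1,[-0.0008,-0.0166,0.0006],[0,0,-0.0841]],[1,[-0.0008,-0.0166,0.0006],[0,0,-0.0841]],[1,[-0.0008,-0.0166,0.0006],[0,0,-0.0841]],[1,[-0.0008,-0.0166,0.0006],[0,0,-0.0841]],[1,[-0.0008,-0.0166,0.0006],[0,0,-0.0841]],[1,[-0.0008,-0.0166,0.0006],[0,0,-0.0841]]]'

```text
time: 9.27
eef_pos: [0.449, 0.0807, 0.1995]
tcp_rot: [0.782, 0.624, 0.0, 0.0]
contact_force: [0.3, 0.1, -0.2]
opening: 0.997
finger_force: 0.0
```

Run:
```python
from h import *
pose()
t=read_camera('top');s=read_camera('scene')
cv2.imwrite('pics/raw_t1.png',t[:,:,::-1]);cv2.imwrite('pics/raw_s1.png',s[:,:,::-1])
def c(a,x0,y0,x1,y1,sz): return cv2.resize(a[y0:y1,x0:x1,::-1],sz,interpolation=cv2.INTER_CUBIC)
o=np.vstack([np.hstack([c(t,382,155,432,195,(400,320)),c(s,215,195,265,235,(400,320))]),c(t,315,215,415,250,(800,280))])
cv2.imwrite('pics/c1.png',o)
```

```text
t9.27 pos [0.449  0.0807 0.1995] psi -12.83 tilt [ 0.0005 -0.    ] F [ 0.3  0.1 -0.2] T [ 0.04  0.06 -0.  ] op 0.997 ff 0.0 q [-0.05 -0.18  2.13  0.    1.2   0.18]
```

View pics/c1.png

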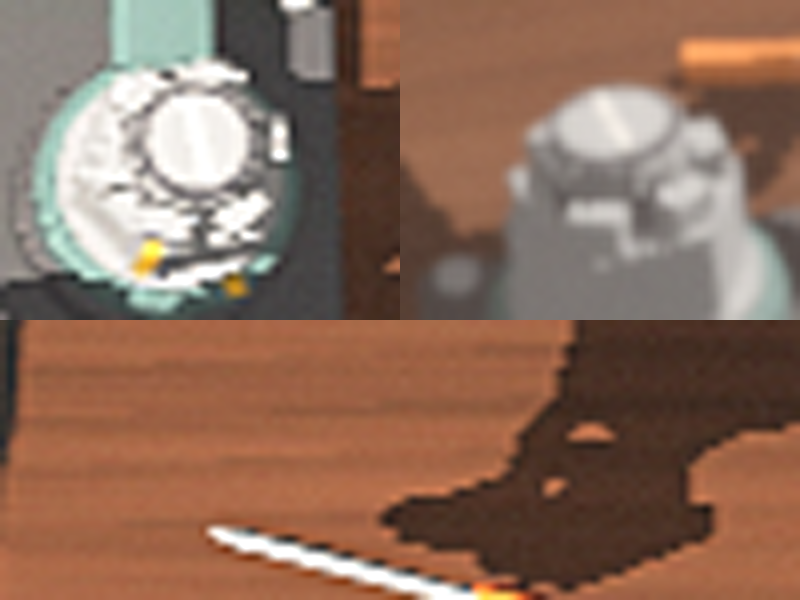

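Run:
```python
from h import *
ang=lambda d:np.degrees(np.arctan2(d[1],d[0]))
c=np.array([.5934,-.1752])
for z in(.091,.096,.102):
    w=px2w('scene',243.75,221.9,z)[:2]-c;print('slot',z,ang(w),np.hypot(*w))
for z in(.07,.08,.091):
    w=px2w('top',400.75,187.25,z)[:2]-c;print('nutline',z,ang(w),np.hypot(*w))
w=px2w('top',411.4,190.6,.062)[:2]-c;print('eye',ang(w),np.hypot(*w))
s=cv2.imread('pics/raw_s1.png').astype(int).sum(2)//3
print(s[216:230,230:256])
for r in np.radians([8,10.5,13]): print('hole end front',w2px('scene',[c[0]+.018*np.cos(r),c[1]+.018*np.sin(r),.096]),'slot outer bottom',w2px('scene',[c[0]+.0275*np.cos(r),c[1]+.0275*np.sin(r),.091]),w2px('top',[c[0]-.0275*np.cos(r),c[1]-.0275*np.sin(r),.091]))
for sgn in(1,-1):
  a=np.radians(10.5)
  for o in(-.005,.005): print(sgn,o,w2px('scene',[c[0]+sgn*.0275*np.cos(a)-o*np.sin(a),c[1]+sgn*.0275*np.sin(a)+o*np.cos(a),.102]))
tip=px2w('top',341.3,241.4,.004);print(tip)
```

```text
slot 0.091 -0.051389195613665034 0.013259449860065893
slot 0.096 -0.500393941152433 0.019976884954444853
slot 0.102 -0.7551935539097299 0.02803857289634319
nutline 0.07 165.46517603567924 0.02881233387067104
nutline 0.08 163.77307315128152 0.031175224323656
nutline 0.091 162.18650633090107 0.03380118236132835
eye -150.50524829540606 0.03946794008830404
[[162 124 112 119 123 121 130 128 113 118 120 130 130 123 143 158 161 157
  157 169 174 171 155 137 133 158]
 [176 127 112 110 113 118 117 113 108 111 111 116 117 113 135 147 135 141
  157 177 195 203 193 175 172 186]
 [168 126 117 111 101 109 108 108 109 109 110 113 113 110 133 141 124 167
  192 198 208 211 204 186 194 204]
 [150 130 118 113  98  92 106 112 109 115 118 121 119 112 115 120 118 178
  209 208 207 203 187 168 189 201]
 [128 127 120 118 104  99 149 162 153 171 173 174 167 139  99  93 110 147
  180 192 192 178 162 161 184 197]
 [117 120 120 120 110 122 178 195 191 202 204 204 198 164 107  94 105 118
  131 154 166 160 160 168 187 193]
 [117 120 121 122 116 130 162 179 180 186 187 189 190 165 106  95 100 114
  121 137 153 160
[... 618 characters left out ...]
24 122 120 122 121
  121 123 122 122 122 126 159 183]
 [119 118 119 119 120 121 120 121 120 122 122 120 119 121 119 121 121 122
  121 121 123 121 124 127 155 181]]
hole end front [244.93870116 221.07577554] slot outer bottom [246.36269058 225.58694092] [406.73348218 185.23431873]
hole end front [245.30813381 220.97865321] slot outer bottom [246.92934275 225.43567238] [407.23540119 185.15745013]
hole end front [245.67248198 220.87254552] slot outer bottom [247.48791801 225.27045326] [407.73278377 185.05921423]
1 -0.005 [243.97445573 221.83794539]
1 0.005 [248.70176132 220.52660881]
-1 -0.005 [236.51311514 207.75196757]
-1 0.005 [241.04761787 206.55781813]
[ 0.43991487 -0.02707674  0.004     ]
```

Run:
```python
from h import *
p=plan(.4156,-.130,.05,-13.1,10)
plan(.4156,-.130,.003,-13.1,10,p)
```

```text
t9.37 pos [0.448  0.0809 0.1991] psi -13.00 tilt [-0.0006  0.0001] F [ 0.2 -0.2 -0.8] T [ 0.01 -0.04 -0.01] op 1.002 ff 0.0 q [-0.04 -0.19  2.13  0.    1.2   0.18]
10 rows [g,[-0.0213,0.0016,0.0149],[0,0,0.0002]]
10 rows [g,[0.0000,0.0000,0.0047],[0,0,-0.0000]]
```

Request:
move_arm --moves '[[0.4,[-0.0213,0.0016,0.0149],[0,0,0.0002]],[0.4,[-0.0213,0.0016,0.0149],[0,0,0.0002]],[0.4,[-0.0213,0.0016,0.0149],[0,0,0.0002]],[0.4,[-0.0213,0.0016,0.0149],[0,0,0.0002]],[0.4,[-0.0213,0.0016,0.0149],[0,0,0.0002]],[0.4,[-0.0213,0.0016,0.0149],[0,0,0.0002]],[0.4,[-0.0213,0.0016,0.0149],[0,0,0.0002]],[0.4,[-0.0213,0.0016,0.0149],[0,0,0.0002]],[0.4,[-0.0213,0.0016,0.0149],[0,0,0.0002]],[0.4,[-0.0213,0.0016,0.0149],[0,0,0.0002]]]'

```text
time: 10.2
eef_pos: [0.4174, -0.1326, 0.05]
tcp_rot: [0.784, 0.62, 0.0, 0.001]
contact_force: [0.4, 0.2, -0.6]
opening: 0.402
finger_force: 0.0
```

Run:
```python
from h import *
plan(.4156,-.130,.0035,-13.1,6)
```

```text
t10.20 pos [ 0.4174 -0.1326  0.05  ] psi -13.33 tilt [ 0.0015 -0.001 ] F [ 0.4  0.2 -0.6] T [-0.05 -0.06 -0.03] op 0.402 ff 0.0 q [-0.54  0.    2.27 -0.    0.87 -0.31]
6 rows [g,[0.0004,-0.0004,0.0078],[0,0,-0.0007]]
```

Request:
move_arm --moves '[[0.4,[0,0,0.0078],[0,0,0]],[0.4,[0,0,0.0078],[0,0,0]],[0.4,[0,0,0.0078],[0,0,0]],[0.4,[0,0,0.0078],[0,0,0]],[0.4,[0,0,0.0078],[0,0,0]],[0.4,[0,0,0.0078],[0,0,0]],[0.4,[0,0,0],[0,0,0]],[0,[0,0,0],[0,0,0]],[0,[0,0,0],[0,0,0]],[0,[0,0,0],[0,0,0]]]' --grip_force 50

```text
time: 11.03
eef_pos: [0.4173, -0.1307, 0.0041]
tcp_rot: [0.784, 0.621, 0.0, 0.001]
contact_force: [0.0, 0.6, -0.8]
opening: 0.095
finger_force: 50.3
```

Request:
move_arm --moves '[[0,[0,0,0],[0,0,0]],[0,[0,0,0],[0,0,0]],[0,[0,0,-0.005],[0,0,0]],[0,[0,0,-0.01],[0,0,0]],[0,[0,0,-0.02],[0,0,0]],[0,[0,0,-0.03],[0,0,0]],[0,[0,0,-0.03],[0,0,0]],[0,[0,0,-0.03],[0,0,0]],[0,[0,0,-0.02],[0,0,0]],[0,[0,0,0],[0,0,0]]]'

```text
time: 11.87
eef_pos: [0.4198, -0.1323, 0.1548]
tcp_rot: [0.784, 0.621, 0.002, 0.006]
contact_force: [0.6, 0.3, -1.1]
opening: 0.094
finger_force: 50.3
```

Run:
```python
from h import *
pose()
t=read_camera('top');s=read_camera('scene')
cv2.imwrite('pics/raw_t2.png',t[:,:,::-1]);cv2.imwrite('pics/raw_s2.png',s[:,:,::-1])
p=w2px('scene',[.43,-.08,.14]);print(p);x,y=int(p[0]),int(p[1])
c=cv2.resize(s[y-35:y+35,x-50:x+50,::-1],(800,560),interpolation=cv2.INTER_CUBIC);cv2.imwrite('pics/c2.png',c);print(x-50,y-35)
```

```text
t11.87 pos [ 0.4198 -0.1323  0.1548] psi -13.19 tilt [ 0.0101 -0.006 ] F [ 0.6  0.3 -1.1] T [-0.01 -0.06 -0.01] op 0.094 ff 50.3 q [-0.54 -0.18  2.21  0.    1.1  -0.31]
[273.18369205 156.1373306 ]
223 121
```

View pics/c2.png

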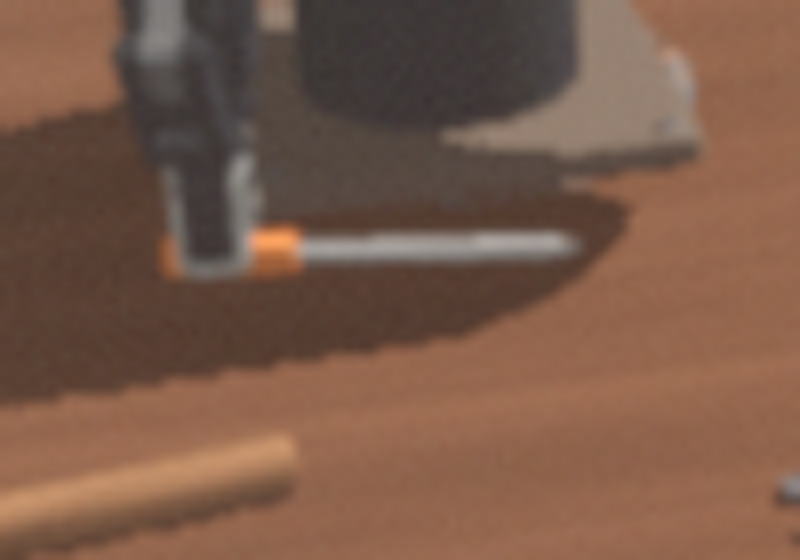

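The pin is level in the gripper, tip at scene pixel about (295.5,151.6), tag from x 243 to 261, with the pads slightly behind the tag's centre.

```bash
python3 - <<'E'
from h import *
p,psi=pose()
d=np.array([np.cos(np.radians(psi+90)),np.sin(np.radians(psi+90))])
for z in(.153,.156,.159):
    w=px2w('scene',295.5,151.6,z)[:2]-p[:2]; print(z,'along',w@d,'perp',w@[-d[1],d[0]])
    w=px2w('scene',223+300/8,121+248/8,z)[:2]-p[:2]; print('   tagfront along',w@d)
    w=px2w('scene',223+162/8,121+255/8,z)[:2]-p[:2]; print('   tagback along',w@d)
E
python3 - <<'E'
import sys;sys.path.insert(0,'.')
from h import *
im=cv2.imread('pics/raw_t2.png')
p=w2px('top',[.43,-.08,.155]);x,y=int(p[0]),int(p[1]);print(x-40,y-25)
cv2.imwrite('pics/c3.png',cv2.resize(im[y-25:y+25,x-40:x+40],(640,400),interpolation=cv2.INTER_CUBIC))
E
```

```text
t11.97 pos [ 0.4171 -0.1308  0.1497] psi -13.20 tilt [ 0.0024 -0.0015] F [ 0.1 -0.6 -1.3] T [-0.03 -0.01 -0.01] op 0.089 ff 50.3 q [-0.54 -0.17  2.21 -0.    1.1  -0.31]
0.153 along 0.10678279590126447 perp -0.004989567797247872
   tagfront along 0.0232977533670686
   tagback along -0.017443863035528605
0.156 along 0.1070193502937665 perp -0.010716768785683239
   tagfront along 0.024082637704083795
   tagback along -0.016391387671626616
0.159 along 0.10725590468626853 perp -0.016443969774118723
   tagfront along 0.024867522041099
   tagback along -0.015338912307724608
327 214
```

View pics/c3.png

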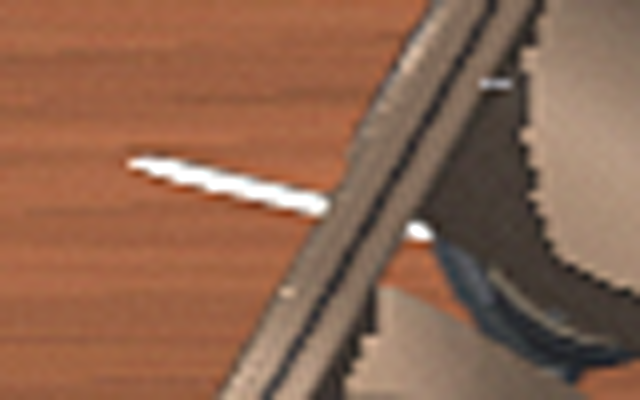

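Run:
```python
from h import *
p,psi=np.array([.4185,-.1316,.152]),-13.2
d=np.array([np.cos(np.radians(psi+90)),np.sin(np.radians(psi+90))])
print('pos at pic between',p)
for z in(.149,.152,.155):
    w=px2w('top',343.25,234.25,z)[:2];a=px2w('top',381.0,243.0,z)[:2]
    print(z,w,(w-p[:2])@d,(w-p[:2])@[-d[1],d[0]],'dir',np.degrees(np.arctan2(*(w-a)[::-1])))
# targets: tip ahead L of TCP
c=np.array([.5934,-.1752]);h=np.radians(10.5);u=np.array([np.cos(h),np.sin(h)])
pose()
for L in(.108,):
  for s in(.105,.052): print('tip',s,'before centre: TCP',c-u*(s+L-.104+.052+ (0)) if 0 else c-u*(L+s))
```

```text
pos at pic between [ 0.4185 -0.1316  0.152 ]
0.149 [ 0.44269728 -0.02783391] 0.10654994351106802 0.00013711255013879042 dir 77.39358415718871
0.152 [ 0.44238319 -0.02774951] 0.10656039298006377 0.000462178445438919 dir 77.39358415718871
0.155 [ 0.4420691  -0.02766511] 0.10657084244905952 0.0007872443407391065 dir 77.39358415718873
t11.97 pos [ 0.4171 -0.1308  0.1497] psi -13.20 tilt [ 0.0024 -0.0015] F [ 0.1 -0.6 -1.3] T [-0.03 -0.01 -0.01] op 0.089 ff 50.3 q [-0.54 -0.17  2.21 -0.    1.1  -0.31]
tip 0.105 before centre: TCP [ 0.3839667  -0.21401617]
tip 0.052 before centre: TCP [ 0.43607921 -0.20435768]
```

Run:
```python
from h import *
p=plan(.4439,-.2029,.14,-79.5,20)
```

```text
t11.97 pos [ 0.4171 -0.1308  0.1497] psi -13.20 tilt [ 0.0024 -0.0015] F [ 0.1 -0.6 -1.3] T [-0.03 -0.01 -0.01] op 0.089 ff 50.3 q [-0.54 -0.17  2.21 -0.    1.1  -0.31]
20 rows [g,[-0.0017,0.0037,0.0005],[0,0,0.0579]]
```

Request:
move_arm --moves '[[0,[-0.0017,0.0037,0.0005],[0,0,0.0579]],[0,[-0.0017,0.0037,0.0005],[0,0,0.0579]],[0,[-0.0017,0.0037,0.0005],[0,0,0.0579]],[0,[-0.0017,0.0037,0.0005],[0,0,0.0579]],[0,[-0.0017,0.0037,0.0005],[0,0,0.0579]],[0,[-0.0017,0.0037,0.0005],[0,0,0.0579]],[0,[-0.0017,0.0037,0.0005],[0,0,0.0579]],[0,[-0.0017,0.0037,0.0005],[0,0,0.0579]],[0,[-0.0017,0.0037,0.0005],[0,0,0.0579]],[0,[-0.0017,0.0037,0.0005],[0,0,0.0579]]]'

```text
time: 12.8
eef_pos: [0.4397, -0.1619, 0.141]
tcp_rot: [0.929, 0.37, -0.001, -0.002]
contact_force: [0.5, -0.3, -0.3]
opening: 0.093
finger_force: 50.3
```

Request:
move_arm --moves '[[0,[-0.0017,0.0037,0.0005],[0,0,0.0579]],[0,[-0.0017,0.0037,0.0005],[0,0,0.0579]],[0,[-0.0017,0.0037,0.0005],[0,0,0.0579]],[0,[-0.0017,0.0037,0.0005],[0,0,0.0579]],[0,[-0.0017,0.0037,0.0005],[0,0,0.0579]],[0,[-0.0017,0.0037,0.0005],[0,0,0.0579]],[0,[-0.0017,0.0037,0.0005],[0,0,0.0579]],[0,[-0.0017,0.0037,0.0005],[0,0,0.0579]],[0,[-0.0017,0.0037,0.0005],[0,0,0.0579]],[0,[-0.0017,0.0037,0.0005],[0,0,0.0579]]]'

```text
time: 13.63
eef_pos: [0.4424, -0.2018, 0.136]
tcp_rot: [0.996, 0.09, -0.002, -0.002]
contact_force: [-0.5, 1.0, -1.4]
opening: 0.093
finger_force: 50.3
```

Request:
move_arm --moves '[[0,[0,0,0.0055],[0,0,0]],[0,[0,0,0.0055],[0,0,0]],[0,[0,0,0.0055],[0,0,0]],[0,[0,0,0.0055],[0,0,0]],[0,[0,0,0.0055],[0,0,0]],[0,[0,0,0.0055],[0,0,0]],[0,[0,0,0.0055],[0,0,0]],[0,[0,0,0.0055],[0,0,0]],[0,[0,0,0],[0,0,0]],[0,[0,0,0],[0,0,0]]]'

```text
time: 14.47
eef_pos: [0.4437, -0.2025, 0.0941]
tcp_rot: [0.996, 0.091, -0.0, -0.0]
contact_force: [-1.6, -0.2, -0.4]
opening: 0.093
finger_force: 50.3
```

Run:
```python
from h import *
pose()
plan(.4439,-.2029,.0952,-79.5,5)
t=read_camera('top');s=read_camera('scene')
cv2.imwrite('pics/raw_t3.png',t[:,:,::-1]);cv2.imwrite('pics/raw_s3.png',s[:,:,::-1])
def c(a,x0,y0,x1,y1,sz): return cv2.resize(a[y0:y1,x0:x1,::-1],sz,interpolation=cv2.INTER_CUBIC)
cv2.imwrite('pics/c4.png',np.vstack([c(t,370,160,450,190,(800,300)),c(s,195,175,275,205,(800,300))]))
```

```text
t14.47 pos [ 0.4437 -0.2025  0.0941] psi -79.54 tilt [-0.0007  0.0005] F [-1.6 -0.2 -0.4] T [ 0.    0.02 -0.03] op 0.093 ff 50.3 q [-0.64  0.04  2.13  0.    0.97  0.75]
t14.47 pos [ 0.4437 -0.2025  0.0941] psi -79.54 tilt [-0.0007  0.0005] F [-1.6 -0.2 -0.4] T [ 0.    0.02 -0.03] op 0.093 ff 50.3 q [-0.64  0.04  2.13  0.    0.97  0.75]
5 rows [g,[0.0000,0.0001,-0.0002],[0,0,-0.0002]]
```

View pics/c4.png

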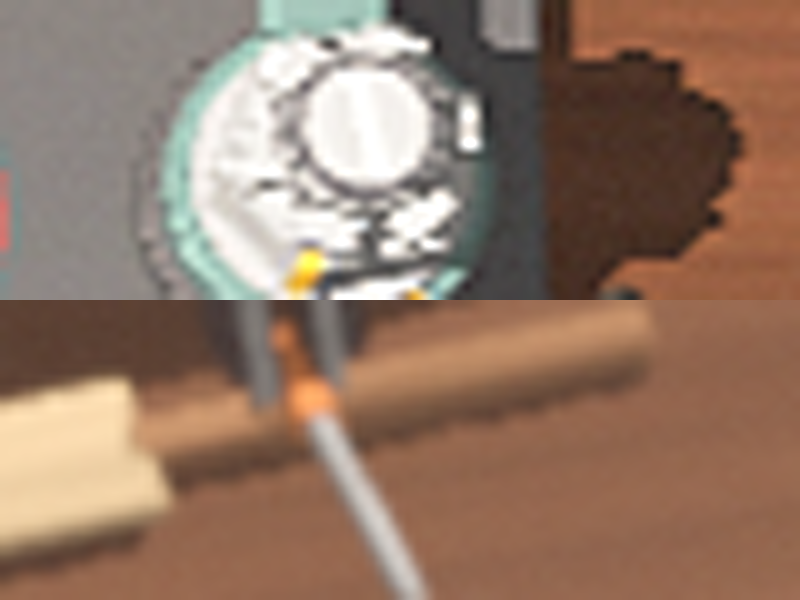

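Request:
move_arm --moves '[[0,[0.004,0,-0.0008],[0,0,0]],[0,[0.004,0,0],[0,0,0]],[0,[0.004,0,0],[0,0,0]],[0,[0.004,0,0],[0,0,0]],[0,[0.004,0,0],[0,0,0]],[0,[0.004,0,0],[0,0,0]],[0,[0.004,0,0],[0,0,0]],[0,[0.004,0,0],[0,0,0]],[0,[0.004,0,0],[0,0,0]],[0,[0,0,0],[0,0,0]]]'

```text
time: 15.4
eef_pos: [0.48, -0.1961, 0.0954]
tcp_rot: [0.996, 0.091, 0.0, 0.0]
contact_force: [-0.4, 0.5, -1.1]
opening: 0.095
finger_force: 50.3
```

```bash
python3 -c "
from h import *
pose()"
```

```text
t15.40 pos [ 0.48   -0.1961  0.0954] psi -79.53 tilt [ 0.0004 -0.0002] F [-0.4  0.5 -1.1] T [0.   0.   0.01] op 0.095 ff 50.3 q [-0.58  0.1   2.06  0.    0.98  0.8 ]
```

Request:
move_arm --moves '[[0,[0.005,0,0],[0,0,0]],[0,[0.005,0,0],[0,0,0]],[0,[0.005,0,0],[0,0,0]],[0,[0.005,0,0],[0,0,0]],[0,[0.005,0,0],[0,0,0]],[0,[0.005,0,0],[0,0,0]],[0,[0.005,0,0],[0,0,0]],[0,[0.005,0,0],[0,0,0]],[0,[0,0,0],[0,0,0]],[0,[0,0,0],[0,0,0]]]'

```text
time: 16.23
eef_pos: [0.5189, -0.1889, 0.0953]
tcp_rot: [0.996, 0.091, 0.0, 0.0]
contact_force: [-0.9, -0.6, -0.5]
opening: 0.091
finger_force: 50.3
```

```bash
python3 -c "
from h import *
pose()"
```

```text
t16.23 pos [ 0.5189 -0.1889  0.0953] psi -79.53 tilt [ 0.0002 -0.0001] F [-0.9 -0.6 -0.5] T [-0.07 -0.   -0.03] op 0.091 ff 50.3 q [-0.53  0.17  1.98 -0.    0.99  0.86]
```

Request:
move_arm --moves '[[0,[0.005,0,0],[0,0,0]],[0,[0.005,0,0],[0,0,0]],[0,[0.005,0,0],[0,0,0]],[0,[0.005,0,0],[0,0,0]],[0,[0.0005,0,0],[0,0,0]],[0,[0,0,0],[0,0,0]],[0,[0,0,0],[0,0,0]],[0,[0,0,0],[0,0,0]],[0,[0,0,0],[0,0,0]],[0,[0,0,0],[0,0,0]]]'

```text
time: 17.07
eef_pos: [0.5386, -0.1852, 0.0953]
tcp_rot: [0.996, 0.091, -0.0, -0.0]
contact_force: [0.4, -0.5, -0.0]
opening: 0.092
finger_force: 50.3
```

Run:
```python
from h import *
pose()
t=read_camera('top');s=read_camera('scene')
cv2.imwrite('pics/raw_t4.png',t[:,:,::-1]);cv2.imwrite('pics/raw_s4.png',s[:,:,::-1])
def c(a,x0,y0,x1,y1,sz): return cv2.resize(a[y0:y1,x0:x1,::-1],sz,interpolation=cv2.INTER_CUBIC)
cv2.imwrite('pics/c5.png',np.hstack([c(t,380,155,430,205,(400,400)),c(s,220,190,270,240,(400,400))]))
cc=np.array([.5934,-.1752]);u=np.array([np.cos(np.radians(10.5)),np.sin(np.radians(10.5))])
for q in(.052,.048,.056):print('tip pred',w2px('scene',[*(cc+q*u),.096]))
for q in(.032,.037): print('tag front pred',w2px('top',[*(cc-q*u),.096]))
```

```text
t17.07 pos [ 0.5386 -0.1852  0.0953] psi -79.56 tilt [-0.  0.] F [ 0.4 -0.5 -0. ] T [-0.02 -0.07 -0.03] op 0.092 ff 50.3 q [-0.51  0.21  1.94  0.    0.99  0.88]
tip pred [250.26911867 230.23922112]
tip pred [249.66950724 229.11993885]
tip pred [250.87313635 231.36672844]
tag front pred [407.9626592  186.57049765]
tag front pred [408.39840733 188.62449399]
```

View pics/c5.png

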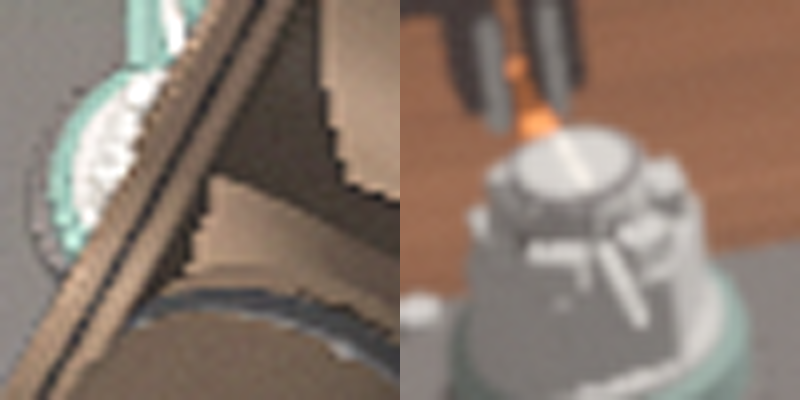

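Pin tip shows at scene pixel (250.3,230.6), against a predicted home position of (250.3,230.2), so the pin is home. Releasing and going to the liner near the nut.

Request:
move_arm --moves '[[0.2,[0,0,0],[0,0,0]],[0.3,[0,0,0],[0,0,0]],[0.5,[0,0,0],[0,0,0]],[0.5,[0,0,0],[0,0,0]],[0.5,[0,0,-0.01],[0,0,0]],[0.5,[0,0,-0.02],[0,0,0]],[0.5,[0,0,-0.02],[0,0,0]],[1,[0,0,-0.03],[0,0,0]],[1,[0,0,-0.03],[0,0,0]],[1,[0,0,0],[0,0,0]]]'

```text
time: 18.0
eef_pos: [0.5422, -0.187, 0.214]
tcp_rot: [0.996, 0.091, 0.006, 0.004]
contact_force: [0.7, 0.4, 1.5]
opening: 0.902
finger_force: 0.0
```

Run:
```python
from h import *
from h import plan
p=plan(.5653,-.3534,.18,-79.5,10)
# check liner sizes: rim outer edges (top px) -> diameter
print(px2w('top',170+62/5,220+135/5,.08)-px2w('top',170+196/5,220+135/5,.08))
print(px2w('top',450+82/5,160+135/5,.08)-px2w('top',450+218/5,160+135/5,.08))
```

```text
t18.00 pos [ 0.5422 -0.187   0.214 ] psi -79.54 tilt [ 0.012  -0.0067] F [0.7 0.4 1.5] T [ 0.01 -0.04 -0.01] op 0.902 ff 0.0 q [-0.51  0.07  1.86  0.    1.2   0.88]
10 rows [g,[-0.0008,0.0168,0.0034],[0,0,-0.0001]]
[-0.00060716  0.06355918  0.        ]
[-0.00041137  0.06405138  0.        ]
```

Request:
move_arm --moves '[[1,[-0.0005,0.017,0.0025],[0,0,0]],[1,[-0.0005,0.017,0.0025],[0,0,0]],[1,[-0.0005,0.017,0.0025],[0,0,0]],[1,[-0.0005,0.017,0.0025],[0,0,0]],[1,[-0.0005,0.017,0.0025],[0,0,0]],[1,[-0.0005,0.017,0.0025],[0,0,0]],[1,[-0.0005,0.017,0.0025],[0,0,0]],[1,[-0.0005,0.017,0.0025],[0,0,0]],[1,[-0.0005,0.017,0.0025],[0,0,0]],[1,[-0.0005,0.017,0.0025],[0,0,0]]]'

```text
time: 18.83
eef_pos: [0.5648, -0.3551, 0.1798]
tcp_rot: [0.996, 0.091, -0.0, -0.0]
contact_force: [0.1, -0.4, -0.7]
opening: 0.999
finger_force: 0.0
```

Request:
move_arm --moves '[[1,[0,0,0],[0,0,0]],[1,[0,0,0],[0,0,0]],[1,[0,0,0],[0,0,0]],[1,[0,0,0.01],[0,0,0]],[1,[0,0,0.01],[0,0,0]],[1,[0,0,0.01],[0,0,0]],[1,[0,0,0.01],[0,0,0]],[1,[0,0,0],[0,0,0]],[1,[0,0,0],[0,0,0]],[1,[0,0,0],[0,0,0]]]'

```text
time: 19.67
eef_pos: [0.5648, -0.3532, 0.1403]
tcp_rot: [0.996, 0.091, 0.0, 0.0]
contact_force: [0.2, -0.7, -0.1]
opening: 0.999
finger_force: 0.0
```

Run:
```python
from h import *
plan(.5653,-.3534,.05,-79.5,8)
t=read_camera('top');s=read_camera('scene')
cv2.imwrite('pics/raw_t5.png',t[:,:,::-1]);cv2.imwrite('pics/raw_s5.png',s[:,:,::-1])
def c(a,x0,y0,x1,y1,sz): return cv2.resize(a[y0:y1,x0:x1,::-1],sz,interpolation=cv2.INTER_CUBIC)
cv2.imwrite('pics/c6.png',np.vstack([np.hstack([c(t,240,140,340,240,(400,400)),c(s,110,190,210,290,(400,400))]),c(s,210,180,410,230,(800,200))]))
```

```text
t19.67 pos [ 0.5648 -0.3532  0.1403] psi -79.54 tilt [ 0. -0.] F [ 0.2 -0.7 -0.1] T [-0.03  0.01  0.02] op 0.999 ff 0.0 q [-0.71  0.35  1.67  0.    1.12  0.68]
8 rows [g,[0.0001,0.0000,0.0113],[0,0,-0.0001]]
```

View pics/c6.png

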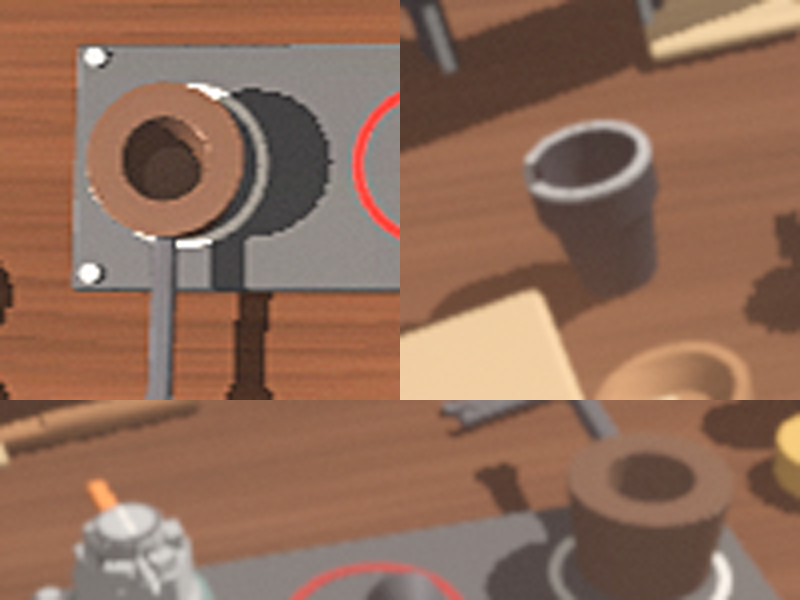

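Run:
```python
from h import *
for f in('t0','t5'):
    im=cv2.imread(f'pics/raw_{f}.png').astype(int);b,g,r=im[...,0],im[...,1],im[...,2]
    roi=np.s_[155:205,255:310]
    m=np.zeros(r.shape,np.uint8)
    m[roi]=((r-b>35)&(r>115)&(abs(r-g)>25))[roi]
    if f=='t5': print(im[180,262:306].tolist()[::4])
    m[:,:260]=0
    cs,_=cv2.findContours(m,cv2.RETR_EXTERNAL,cv2.CHAIN_APPROX_NONE);c=max(cs,key=cv2.contourArea)
    e=cv2.fitEllipse(c);print(f,e,cv2.minEnclosingCircle(c),px2w('top',*e[0],.08))
    # dark mouth
    d=((r+g+b)<230).astype(np.uint8);d2=np.zeros_like(d);d2[165:195,266:296]=d[165:195,266:296]
    cs,_=cv2.findContours(d2,cv2.RETR_EXTERNAL,cv2.CHAIN_APPROX_NONE);c=max(cs,key=cv2.contourArea);e=cv2.fitEllipse(c);print('mouth',e,px2w('top',*e[0],.075))
print('mark pred',.5919+.0,-.0453+.16)
# red ring ellipse
im=cv2.imread('pics/raw_t0.png').astype(int);m=((im[...,2]-im[...,1]>120)&(im[...,2]-im[...,0]>120)).astype(np.uint8);m[:150]=0;m[215:]=0
cs,_=cv2.findContours(m,cv2.RETR_EXTERNAL,cv2.CHAIN_APPROX_NONE);c=max(cs,key=cv2.contourArea);e=cv2.fitEllipse(c);print('red',e,px2w('top',*e[0],.018))
for a in (.5653,):print(w2px('scene',[a,-.3534,.08]), 'seen',110+190/4, 190+160/4)
```

```text
t0 ((280.73046875, 179.3316650390625), (37.450111389160156, 38.93809127807617), 74.90274810791016) ((280.61370849609375, 179.16555786132812), 19.828872680664062) [0.58105517 0.12072233 0.08      ]
mouth ((279.59075927734375, 179.927001953125), (17.101486206054688, 20.49050521850586), 149.5914764404297) [0.58066559 0.12396492 0.075     ]
[[98, 122, 172], [95, 121, 169], [72, 89, 126], [39, 47, 64], [51, 59, 80], [54, 63, 85], [49, 57, 81], [72, 95, 136], [95, 118, 168], [91, 117, 164], [62, 61, 57]]
t5 ((280.70452880859375, 179.35020446777344), (37.43949890136719, 39.01657485961914), 73.40177154541016) ((280.4436950683594, 179.2384033203125), 20.010419845581055) [0.58100915 0.12078374 0.08      ]
mouth ((279.6286926269531, 179.845703125), (17.268327713012695, 20.494462966918945), 152.3358917236328) [0.58086708 0.12387814 0.075     ]
mark pred 0.5919 0.1147
red ((348.68792724609375, 180.93344116210938), (40.183841705322266, 41.115745544433594), 97.39100646972656) [ 0.59157323 -0.04499482  0.018     ]
[156.53937293 228.44480571] seen 157.5 230.0
```

Request:
move_arm --moves '[[1,[0,0,0.0113],[0,0,0]],[1,[0,0,0.0113],[0,0,0]],[1,[0,0,0.0113],[0,0,0]],[1,[0,0,0.0113],[0,0,0]],[1,[0,0,0.0113],[0,0,0]],[1,[0,0,0.0113],[0,0,0]],[1,[0,0,0.0113],[0,0,0]],[1,[0,0,0.0113],[0,0,0]],[1,[0,0,0],[0,0,0]],[1,[0,0,0],[0,0,0]]]'

```text
time: 20.6
eef_pos: [0.5641, -0.3528, 0.0486]
tcp_rot: [0.996, 0.091, -0.001, -0.001]
contact_force: [-0.2, 0.3, -0.4]
opening: 0.997
finger_force: 0.0
```

Request:
move_arm --moves '[[0.5,[0,0,0],[0,0,0]],[0.5,[0,0,0],[0,0,0]],[0.5,[0,0,0],[0,0,0]],[0.5,[0,0,0],[0,0,0]],[0.5,[0,0,0],[0,0,0]],[0.5,[0,0,0],[0,0,0]],[0.5,[0,0,0],[0,0,0]],[0.5,[0,0,0],[0,0,0]],[0.5,[0,0,0],[0,0,0]],[0.5,[0,0,0],[0,0,0]]]' --grip_force 30

```text
time: 21.43
eef_pos: [0.5655, -0.3538, 0.0514]
tcp_rot: [0.996, 0.091, 0.001, 0.001]
contact_force: [0.7, 1.4, 5.2]
opening: 0.723
finger_force: 33.5
```

Run:
```python
from h import *
pose()
```

```text
t21.43 pos [ 0.5655 -0.3538  0.0514] psi -79.55 tilt [ 0.002  -0.0015] F [0.7 1.4 5.2] T [ 0.07 -0.09 -0.01] op 0.723 ff 33.5 q [-0.71  0.46  1.71  0.    0.98  0.68]
```

Request:
move_arm --moves '[[0.5,[0,0,-0.005],[0,0,0]],[0.5,[0,0,-0.01],[0,0,0]],[0.5,[0,0,-0.02],[0,0,0]],[0.5,[0,0,-0.03],[0,0,0]],[0.5,[0,0,-0.03],[0,0,0]],[0.5,[0,0,-0.03],[0,0,0]],[0.5,[0,0,-0.03],[0,0,0]],[0.5,[0,0,-0.03],[0,0,0]],[0.5,[0,0,-0.01],[0,0,0]],[0.5,[0,0,0],[0,0,0]]]'

```text
time: 22.27
eef_pos: [0.5658, -0.3542, 0.2491]
tcp_rot: [0.996, 0.091, 0.002, 0.003]
contact_force: [-0.1, -1.4, -1.5]
opening: 0.725
finger_force: 33.4
```

Run:
```python
from h import *
plan(.581,.1205,.22,-79.5,20,((.565,-.3534,.245),-79.5))
pose()
```

```text
20 rows [g,[0.0051,-0.0232,0.0012],[0,0,-0.0000]]
t22.27 pos [ 0.5658 -0.3542  0.2491] psi -79.55 tilt [ 0.0052 -0.0046] F [-0.1 -1.4 -1.5] T [-0.03 -0.01 -0.01] op 0.725 ff 33.4 q [-0.71  0.25  1.58 -0.    1.3   0.68]
```

Request:
move_arm --moves '[[0.5,[0.0051,-0.0232,0.0012],[0,0,0]],[0.5,[0.0051,-0.0232,0.0012],[0,0,0]],[0.5,[0.0051,-0.0232,0.0012],[0,0,0]],[0.5,[0.0051,-0.0232,0.0012],[0,0,0]],[0.5,[0.0051,-0.0232,0.0012],[0,0,0]],[0.5,[0.0051,-0.0232,0.0012],[0,0,0]],[0.5,[0.0051,-0.0232,0.0012],[0,0,0]],[0.5,[0.0051,-0.0232,0.0012],[0,0,0]],[0.5,[0.0051,-0.0232,0.0012],[0,0,0]],[0.5,[0.0051,-0.0232,0.0012],[0,0,0]]]'

```text
time: 23.1
eef_pos: [0.571, -0.1141, 0.2291]
tcp_rot: [0.996, 0.091, -0.003, -0.001]
contact_force: [-0.0, 0.2, -0.7]
opening: 0.727
finger_force: 33.5
```

Request:
move_arm --moves '[[0.5,[0.0051,-0.0232,0.0012],[0,0,0]],[0.5,[0.0051,-0.0232,0.0012],[0,0,0]],[0.5,[0.0051,-0.0232,0.0012],[0,0,0]],[0.5,[0.0051,-0.0232,0.0012],[0,0,0]],[0.5,[0.0051,-0.0232,0.0012],[0,0,0]],[0.5,[0.0051,-0.0232,0.0012],[0,0,0]],[0.5,[0.0051,-0.0232,0.0012],[0,0,0]],[0.5,[0.0051,-0.0232,0.0012],[0,0,0]],[0.5,[0.0051,-0.0232,0.0012],[0,0,0]],[0.5,[0.0051,-0.0232,0.0012],[0,0,0]]]'

```text
time: 23.93
eef_pos: [0.5789, 0.1226, 0.2171]
tcp_rot: [0.996, 0.091, -0.003, -0.0]
contact_force: [0.8, -0.3, -1.7]
opening: 0.724
finger_force: 33.5
```

Request:
move_arm --moves '[[0.5,[0,0,0],[0,0,0]],[0.5,[0,0,0],[0,0,0]],[0.5,[0,0,0],[0,0,0]],[0.5,[0,0,0.01],[0,0,0]],[0.5,[0,0,0.015],[0,0,0]],[0.5,[0,0,0.015],[0,0,0]],[0.5,[0,0,0.01],[0,0,0]],[0.5,[0,0,0],[0,0,0]],[0.5,[0,0,0],[0,0,0]],[0.5,[0,0,0],[0,0,0]]]'

```text
time: 24.77
eef_pos: [0.5813, 0.1212, 0.1715]
tcp_rot: [0.996, 0.091, 0.001, 0.0]
contact_force: [-1.3, -0.8, -1.8]
opening: 0.722
finger_force: 33.6
```

Run:
```python
from h import *
plan(.581,.1205,.17,-79.5,10)
t=read_camera('top');s=read_camera('scene')
cv2.imwrite('pics/raw_t6.png',t[:,:,::-1]);cv2.imwrite('pics/raw_s6.png',s[:,:,::-1])
def c(a,x0,y0,x1,y1,sz): return cv2.resize(a[y0:y1,x0:x1,::-1],sz,interpolation=cv2.INTER_CUBIC)
cv2.imwrite('pics/c7.png',c(s,310,120,430,240,(600,600)))
print(w2px('scene',[.581,.1205,.08]),w2px('scene',[.581,.1205,.12]))
```

```text
t24.77 pos [0.5813 0.1212 0.1715] psi -79.59 tilt [0.0011 0.    ] F [-1.3 -0.8 -1.8] T [0.02 0.02 0.01] op 0.722 ff 33.6 q [ 0.03  0.16  1.83 -0.    1.14  1.42]
10 rows [g,[-0.0000,0.0001,0.0002],[0,0,-0.0001]]
[372.51090512 197.99151835] [373.6285906  183.21475202]
```

View pics/c7.png

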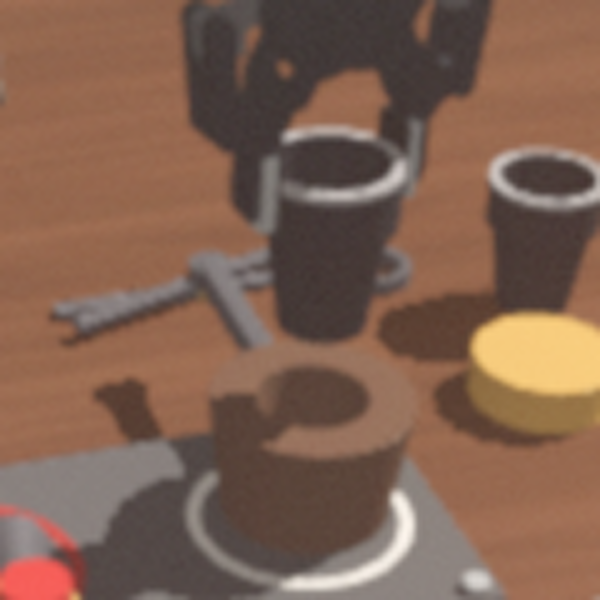

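Request:
move_arm --moves '[[0.5,[0,0,0.008],[0,0,0]],[0.5,[0,0,0.008],[0,0,0]],[0.5,[0,0,0.008],[0,0,0]],[0.5,[0,0,0.008],[0,0,0]],[0.5,[0,0,0.008],[0,0,0]],[0.5,[0,0,0.008],[0,0,0]],[0.5,[0,0,0.008],[0,0,0]],[0.5,[0,0,0.008],[0,0,0]],[0.5,[0,0,0.006],[0,0,0]],[0.5,[0,0,0],[0,0,0]]]'

```text
time: 25.7
eef_pos: [0.5802, 0.1212, 0.0992]
tcp_rot: [0.996, 0.091, -0.001, 0.0]
contact_force: [0.1, -1.4, -2.0]
opening: 0.73
finger_force: 33.6
```

Request:
move_arm --moves '[[0.5,[0,0,0],[0,0,0]],[0.5,[0,0,0],[0,0,0]],[0.5,[0,0,0.001],[0,0,0]],[0.5,[0,0,0.001],[0,0,0]],[0.5,[0,0,0.001],[0,0,0]],[0.5,[0,0,0.001],[0,0,0]],[0.5,[0,0,0],[0,0,0]],[0.5,[0,0,0],[0,0,0]],[0.5,[0,0,0],[0,0,0]],[0.5,[0,0,0],[0,0,0]]]'

```text
time: 26.53
eef_pos: [0.581, 0.1213, 0.0971]
tcp_rot: [0.996, 0.091, 0.0, 0.0]
contact_force: [0.9, -2.2, -0.8]
opening: 0.726
finger_force: 33.7
```

```bash
python3 -c "
from h import *
pose()"
```

```text
t26.53 pos [0.581  0.1213 0.0971] psi -79.54 tilt [ 0.0005 -0.0005] F [ 0.9 -2.2 -0.8] T [-0.46 -0.17  0.01] op 0.726 ff 33.7 q [ 0.04  0.25  1.88 -0.    1.01  1.42]
```

Request:
move_arm --moves '[[0.5,[0,0.001,0],[0,0,0]],[0.5,[0,0.001,0],[0,0,0]],[0.5,[0,0,0],[0,0,0]],[0.5,[0,0,0],[0,0,0]],[0.5,[0,0,0.001],[0,0,0]],[0.5,[0,0,0.001],[0,0,0]],[0.5,[0,0,0.001],[0,0,0]],[0.5,[0,0,0],[0,0,0]],[0.5,[0,0,0],[0,0,0]],[0.5,[0,0,0],[0,0,0]]]'

```text
time: 27.37
eef_pos: [0.5812, 0.1196, 0.0939]
tcp_rot: [0.996, 0.091, -0.0, -0.0]
contact_force: [-0.4, 0.4, -1.7]
opening: 0.723
finger_force: 33.6
```

```bash
python3 -c "
from h import *
pose()"
```

```text
t27.37 pos [0.5812 0.1196 0.0939] psi -79.55 tilt [-0.0001  0.0001] F [-0.4  0.4 -1.7] T [-0.01 -0.03  0.01] op 0.723 ff 33.6 q [0.03 0.26 1.88 0.   1.   1.42]
```

Clear now. Lowering by small steps.

Request:
move_arm --moves '[[0.5,[0,0,0.001],[0,0,0]],[0.5,[0,0,0],[0,0,0]],[0.5,[0,0,0.001],[0,0,0]],[0.5,[0,0,0],[0,0,0]],[0.5,[0,0,0.001],[0,0,0]],[0.5,[0,0,0],[0,0,0]],[0.5,[0,0,0],[0,0,0]],[0.5,[0,0,0],[0,0,0]],[0.5,[0,0,0],[0,0,0]],[0.5,[0,0,0],[0,0,0]]]'

```text
time: 28.2
eef_pos: [0.5811, 0.1198, 0.0909]
tcp_rot: [0.996, 0.091, -0.0, -0.0]
contact_force: [-0.4, 1.5, -2.6]
opening: 0.727
finger_force: 33.7
```

```bash
python3 -c "
from h import *
pose()"
```

```text
t28.20 pos [0.5811 0.1198 0.0909] psi -79.55 tilt [-0.0002  0.0004] F [-0.4  1.5 -2.6] T [0.34 0.1  0.02] op 0.727 ff 33.7 q [0.03 0.26 1.88 0.   1.   1.42]
```

Request:
move_arm --moves '[[0.5,[0,-0.0005,0],[0,0,0]],[0.5,[0,0,0],[0,0,0]],[0.5,[0,0,0.001],[0,0,0]],[0.5,[0,0,0],[0,0,0]],[0.5,[0,0,0.001],[0,0,0]],[0.5,[0,0,0],[0,0,0]],[0.5,[0,0,0],[0,0,0]],[0.5,[0,0,0],[0,0,0]],[0.5,[0,0,0],[0,0,0]],[0.5,[0,0,0],[0,0,0]]]'

```text
time: 29.03
eef_pos: [0.5813, 0.1201, 0.0893]
tcp_rot: [0.996, 0.091, 0.0, 0.0]
contact_force: [-2.2, 0.3, 2.8]
opening: 0.725
finger_force: 34.0
```

```bash
python3 -c "
from h import *
pose()"
```

```text
t29.03 pos [0.5813 0.1201 0.0893] psi -79.55 tilt [0.0004 0.    ] F [-2.2  0.3  2.8] T [ 0.18  0.24 -0.03] op 0.725 ff 34.0 q [0.03 0.26 1.88 0.   0.99 1.42]
```

Request:
move_arm --moves '[[0.8,[0,0,0],[0,0,0]],[0.9,[0,0,0],[0,0,0]],[1,[0,0,0],[0,0,0]],[1,[0,0,0],[0,0,0]],[1,[0,0,0],[0,0,0]],[1,[0,0,-0.01],[0,0,0]],[1,[0,0,-0.02],[0,0,0]],[1,[0,0,-0.03],[0,0,0]],[1,[0,0,-0.03],[0,0,0]],[1,[0,0,-0.02],[0,0,0]]]'

```text
time: 29.87
eef_pos: [0.5823, 0.1201, 0.203]
tcp_rot: [0.996, 0.091, 0.002, 0.0]
contact_force: [0.8, 0.3, -1.6]
opening: 0.996
finger_force: 0.0
```

Run:
```python
from h import *
pose()
for n in('t0','t6'):
    im=cv2.imread(f'pics/raw_{n}.png').astype(int);m=(im.min(2)>170).astype(np.uint8);m2=np.zeros_like(m);m2[225:270,175:215]=m[225:270,175:215]
    cs,_=cv2.findContours(m2,cv2.RETR_EXTERNAL,cv2.CHAIN_APPROX_NONE);c=max(cs,key=cv2.contourArea);e=cv2.fitEllipse(c);print(n,e,px2w('top',*e[0],.08))
plan(.4167,.3177,.14,-79.5,20,((.581,.1203,.199),-79.5))
```

```text
t29.87 pos [0.5823 0.1201 0.203 ] psi -79.55 tilt [0.0045 0.0001] F [ 0.8  0.3 -1.6] T [-0.02 -0.07 -0.02] op 0.996 ff 0.0 q [ 0.03  0.13  1.81 -0.    1.19  1.42]
t0 ((194.65631103515625, 246.5972137451172), (24.90475845336914, 26.402896881103516), 53.412322998046875) [0.41763329 0.31999689 0.08      ]
t6 ((194.65631103515625, 246.5972137451172), (24.90475845336914, 26.402896881103516), 53.412322998046875) [0.41763329 0.31999689 0.08      ]
20 rows [g,[-0.0063,-0.0112,0.0029],[0,0,-0.0000]]
```

Request:
move_arm --moves '[[1,[-0.0062,-0.0113,0.0029],[0,0,0]],[1,[-0.0062,-0.0113,0.0029],[0,0,0]],[1,[-0.0062,-0.0113,0.0029],[0,0,0]],[1,[-0.0062,-0.0113,0.0029],[0,0,0]],[1,[-0.0062,-0.0113,0.0029],[0,0,0]],[1,[-0.0062,-0.0113,0.0029],[0,0,0]],[1,[-0.0062,-0.0113,0.0029],[0,0,0]],[1,[-0.0062,-0.0113,0.0029],[0,0,0]],[1,[-0.0062,-0.0113,0.0029],[0,0,0]],[1,[-0.0062,-0.0113,0.0029],[0,0,0]]]'

```text
time: 30.7
eef_pos: [0.4987, 0.221, 0.1696]
tcp_rot: [0.996, 0.091, -0.0, 0.0]
contact_force: [-0.5, 0.2, 0.2]
opening: 0.997
finger_force: 0.0
```

Request:
move_arm --moves '[[1,[-0.0062,-0.0113,0.0029],[0,0,0]],[1,[-0.0062,-0.0113,0.0029],[0,0,0]],[1,[-0.0062,-0.0113,0.0029],[0,0,0]],[1,[-0.0062,-0.0113,0.0029],[0,0,0]],[1,[-0.0062,-0.0113,0.0029],[0,0,0]],[1,[-0.0062,-0.0113,0.0029],[0,0,0]],[1,[-0.0062,-0.0113,0.0029],[0,0,0]],[1,[-0.0062,-0.0113,0.0029],[0,0,0]],[1,[-0.0062,-0.0113,0.0029],[0,0,0]],[1,[-0.0062,-0.0113,0.0029],[0,0,0]]]'

```text
time: 31.53
eef_pos: [0.4173, 0.3208, 0.1407]
tcp_rot: [0.996, 0.091, 0.0, -0.0]
contact_force: [0.4, -0.8, -0.3]
opening: 0.999
finger_force: 0.0
```

Run:
```python
from h import *
plan(.4172,.319,.05,-79.5,8)
# liner in pot: rim check
t=read_camera('top');s=read_camera('scene')
cv2.imwrite('pics/raw_t7.png',t[:,:,::-1]);cv2.imwrite('pics/raw_s7.png',s[:,:,::-1])
im=t.astype(int);m=(im.min(2)>150).astype(np.uint8);m2=np.zeros_like(m);m2[155:198,262:298]=m[155:198,262:298]
cs,_=cv2.findContours(m2,cv2.RETR_EXTERNAL,cv2.CHAIN_APPROX_NONE);c=max(cs,key=cv2.contourArea);e=cv2.fitEllipse(c);print(e,px2w('top',*e[0],.119))
```

```text
t31.53 pos [0.4173 0.3208 0.1407] psi -79.55 tilt [0. 0.] F [ 0.4 -0.8 -0.3] T [-0.02  0.04 -0.01] op 0.999 ff 0.0 q [0.46 0.05 2.02 0.   1.07 1.85]
8 rows [g,[-0.0001,0.0002,0.0113],[0,0,-0.0001]]
((279.1071472167969, 175.59115600585938), (25.362001419067383, 26.352121353149414), 80.21168518066406) [0.58136859 0.12067779 0.119     ]
```

Request:
move_arm --moves '[[1,[0,0.0001,0.0112],[0,0,0]],[1,[0,0.0001,0.0112],[0,0,0]],[1,[0,0.0001,0.0112],[0,0,0]],[1,[0,0.0001,0.0112],[0,0,0]],[1,[0,0.0001,0.0112],[0,0,0]],[1,[0,0.0001,0.0112],[0,0,0]],[1,[0,0.0001,0.0112],[0,0,0]],[1,[0,0.0001,0.0112],[0,0,0]],[1,[0,0,0],[0,0,0]],[1,[0,0,0],[0,0,0]]]'

```text
time: 32.47
eef_pos: [0.4177, 0.3188, 0.0503]
tcp_rot: [0.996, 0.091, -0.001, 0.0]
contact_force: [0.1, 0.8, 0.6]
opening: 1.002
finger_force: 0.0
```

Request:
move_arm --moves '[[0.5,[0,0,0],[0,0,0]],[0.5,[0,0,0],[0,0,0]],[0.5,[0,0,0],[0,0,0]],[0.5,[0,0,0],[0,0,0]],[0.5,[0,0,0],[0,0,0]],[0.5,[0,0,0],[0,0,0]],[0.5,[0,0,0],[0,0,0]],[0.5,[0,0,0],[0,0,0]],[0.5,[0,0,0],[0,0,0]],[0.5,[0,0,0],[0,0,0]]]'

```text
time: 33.3
eef_pos: [0.4192, 0.3196, 0.0526]
tcp_rot: [0.996, 0.091, 0.001, -0.0]
contact_force: [-1.0, 1.5, 5.7]
opening: 0.732
finger_force: 33.4
```

Run:
```python
from h import *
pose()
```

```text
t33.30 pos [0.4192 0.3196 0.0526] psi -79.55 tilt [0.0022 0.0012] F [-1.   1.5  5.7] T [0.03 0.07 0.01] op 0.732 ff 33.4 q [0.46 0.19 2.06 0.   0.89 1.85]
```

Request:
move_arm --moves '[[0.5,[0,0,-0.005],[0,0,0]],[0.5,[0,0,-0.01],[0,0,0]],[0.5,[0,0,-0.02],[0,0,0]],[0.5,[0,0,-0.03],[0,0,0]],[0.5,[0,0,-0.03],[0,0,0]],[0.5,[0,0,-0.03],[0,0,0]],[0.5,[0,0,-0.03],[0,0,0]],[0.5,[0,0,-0.03],[0,0,0]],[0.5,[0,0,0],[0,0,0]],[0.5,[0,0,0],[0,0,0]]]'

```text
time: 34.13
eef_pos: [0.419, 0.3194, 0.2385]
tcp_rot: [0.996, 0.091, 0.002, -0.001]
contact_force: [-0.1, 0.2, -2.7]
opening: 0.736
finger_force: 33.6
```

Run:
```python
from h import *
plan(.5813,.1201,.235,-79.5,20)
```

```text
t34.13 pos [0.419  0.3194 0.2385] psi -79.55 tilt [0.0038 0.0018] F [-0.1  0.2 -2.7] T [-0.    0.05  0.03] op 0.736 ff 33.6 q [ 0.46 -0.05  1.93 -0.    1.26  1.85]
20 rows [g,[0.0062,0.0113,0.0002],[0,0,-0.0000]]
```

Request:
move_arm --moves '[[0.5,[0.0062,0.0113,0.0002],[0,0,0]],[0.5,[0.0062,0.0113,0.0002],[0,0,0]],[0.5,[0.0062,0.0113,0.0002],[0,0,0]],[0.5,[0.0062,0.0113,0.0002],[0,0,0]],[0.5,[0.0062,0.0113,0.0002],[0,0,0]],[0.5,[0.0062,0.0113,0.0002],[0,0,0]],[0.5,[0.0062,0.0113,0.0002],[0,0,0]],[0.5,[0.0062,0.0113,0.0002],[0,0,0]],[0.5,[0.0062,0.0113,0.0002],[0,0,0]],[0.5,[0.0062,0.0113,0.0002],[0,0,0]]]'

```text
time: 34.97
eef_pos: [0.5006, 0.2181, 0.2343]
tcp_rot: [0.996, 0.091, 0.0, -0.0]
contact_force: [0.2, -0.1, -2.0]
opening: 0.732
finger_force: 33.6
```

Request:
move_arm --moves '[[0.5,[0.0062,0.0113,0.0002],[0,0,0]],[0.5,[0.0062,0.0113,0.0002],[0,0,0]],[0.5,[0.0062,0.0113,0.0002],[0,0,0]],[0.5,[0.0062,0.0113,0.0002],[0,0,0]],[0.5,[0.0062,0.0113,0.0002],[0,0,0]],[0.5,[0.0062,0.0113,0.0002],[0,0,0]],[0.5,[0.0062,0.0113,0.0002],[0,0,0]],[0.5,[0.0062,0.0113,0.0002],[0,0,0]],[0.5,[0.0062,0.0113,0.0002],[0,0,0]],[0.5,[0.0062,0.0113,0.0002],[0,0,0]]]'

```text
time: 35.8
eef_pos: [0.582, 0.1183, 0.2323]
tcp_rot: [0.996, 0.091, -0.0, -0.0]
contact_force: [-0.1, -0.5, -1.6]
opening: 0.734
finger_force: 33.6
```

Request:
move_arm --moves '[[0.5,[0,0,0],[0,0,0]],[0.5,[0,0,0],[0,0,0]],[0.5,[0,0,0],[0,0,0]],[0.5,[0,0,0],[0,0,0]],[0.5,[0,0,0.01],[0,0,0]],[0.5,[0,0,0.015],[0,0,0]],[0.5,[0,0,0.015],[0,0,0]],[0.5,[0,0,0],[0,0,0]],[0.5,[0,0,0],[0,0,0]],[0.5,[0,0,0],[0,0,0]]]'

```text
time: 36.63
eef_pos: [0.5814, 0.1196, 0.1928]
tcp_rot: [0.996, 0.091, 0.0, -0.0]
contact_force: [-0.2, -0.3, -1.6]
opening: 0.736
finger_force: 33.7
```

Run:
```python
from h import *
plan(.5813,.1201,.135,-79.5,8)
s=read_camera('scene')
cv2.imwrite('pics/raw_s8.png',s[:,:,::-1])
def c(a,x0,y0,x1,y1,sz): return cv2.resize(a[y0:y1,x0:x1,::-1],sz,interpolation=cv2.INTER_CUBIC)
cv2.imwrite('pics/c8.png',c(s,320,120,430,230,(600,600)))
print(w2px('scene',[.5813,.1203,.118]),w2px('scene',[.5813,.1203,.144]))
```

```text
t36.63 pos [0.5814 0.1196 0.1928] psi -79.52 tilt [0.0007 0.0001] F [-0.2 -0.3 -1.6] T [ 0.01 -0.03 -0.02] op 0.736 ff 33.7 q [0.03 0.14 1.82 0.   1.18 1.42]
8 rows [g,[0.0000,-0.0001,0.0072],[0,0,-0.0001]]
[373.53615362 184.05233333] [374.29015848 174.07755245]
```

View pics/c8.png

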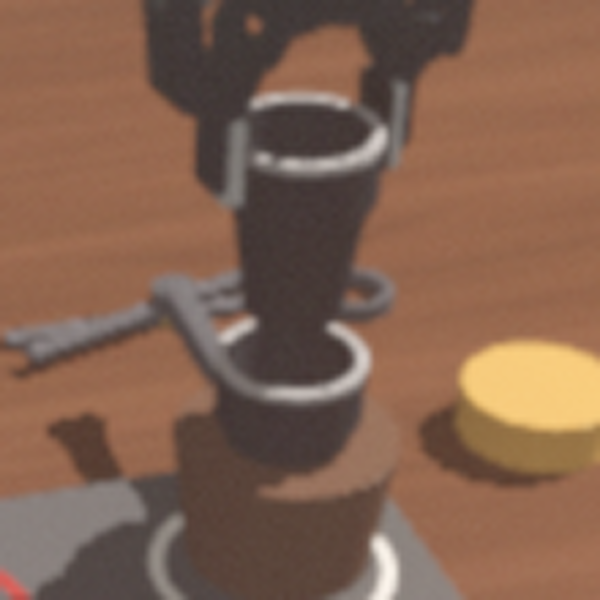

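Request:
move_arm --moves '[[0.5,[0,0,0.007],[0,0,0]],[0.5,[0,0,0.007],[0,0,0]],[0.5,[0,0,0.007],[0,0,0]],[0.5,[0,0,0.007],[0,0,0]],[0.5,[0,0,0.007],[0,0,0]],[0.5,[0,0,0.007],[0,0,0]],[0.5,[0,0,0.007],[0,0,0]],[0.5,[0,0,0.005],[0,0,0]],[0.5,[0,0,0],[0,0,0]],[0.5,[0,0,0],[0,0,0]]]'

```text
time: 37.52
eef_pos: [0.5811, 0.1193, 0.138]
tcp_rot: [0.996, 0.091, -0.0, 0.0]
contact_force: [-0.1, -0.2, -2.2]
opening: 0.731
finger_force: 33.7
```

```bash
python3 -c "
from h import *
pose()"
```

```text
t37.52 pos [0.5811 0.1193 0.138 ] psi -79.54 tilt [-0.0007 -0.0001] F [-0.1 -0.2 -2.2] T [ 0.01 -0.04 -0.04] op 0.731 ff 33.7 q [ 0.03  0.2   1.86 -0.    1.08  1.42]
```

Request:
move_arm --moves '[[0.5,[0,-0.0007,0.001],[0,0,0]],[0.5,[0,0,0.001],[0,0,0]],[0.5,[0,0,0.001],[0,0,0]],[0.5,[0,0,0.001],[0,0,0]],[0.5,[0,0,0.001],[0,0,0]],[0.5,[0,0,0.001],[0,0,0]],[0.5,[0,0,0],[0,0,0]],[0.5,[0,0,0],[0,0,0]],[0.5,[0,0,0],[0,0,0]],[0.5,[0,0,0],[0,0,0]]]'

```text
time: 38.35
eef_pos: [0.5812, 0.12, 0.1324]
tcp_rot: [0.996, 0.091, 0.0, 0.0]
contact_force: [1.3, -0.6, -1.7]
opening: 0.735
finger_force: 33.7
```

```bash
python3 -c "
from h import *
pose()"
```

```text
t38.35 pos [0.5812 0.12   0.1324] psi -79.55 tilt [ 0.0002 -0.    ] F [ 1.3 -0.6 -1.7] T [ 0.05 -0.09 -0.01] op 0.735 ff 33.7 q [ 0.03  0.21  1.86 -0.    1.07  1.42]
```

Request:
move_arm --moves '[[0.5,[0,0,0.001],[0,0,0]],[0.5,[0,0,0],[0,0,0]],[0.5,[0,0,0.001],[0,0,0]],[0.5,[0,0,0],[0,0,0]],[0.5,[0,0,0.001],[0,0,0]],[0.5,[0,0,0],[0,0,0]],[0.5,[0,0,0],[0,0,0]],[0.5,[0,0,0],[0,0,0]],[0.5,[0,0,0],[0,0,0]],[0.5,[0,0,0],[0,0,0]]]'

```text
time: 39.18
eef_pos: [0.5812, 0.12, 0.1294]
tcp_rot: [0.996, 0.091, 0.0, 0.0]
contact_force: [0.6, -0.2, -2.9]
opening: 0.733
finger_force: 33.7
```

```bash
python3 -c "
from h import *
pose()"
```

```text
t39.18 pos [0.5812 0.12   0.1294] psi -79.55 tilt [ 0.0003 -0.    ] F [ 0.6 -0.2 -2.9] T [-0.   -0.27 -0.01] op 0.733 ff 33.7 q [ 0.03  0.21  1.86 -0.    1.07  1.42]
```

Request:
move_arm --moves '[[0.5,[0,0,0.0007],[0,0,0]],[0.5,[0,0,0],[0,0,0]],[0.5,[0,0,0.0007],[0,0,0]],[0.5,[0,0,0],[0,0,0]],[0.5,[0,0,0],[0,0,0]],[0.5,[0,0,0],[0,0,0]],[0.5,[0,0,0],[0,0,0]],[0.5,[0,0,0],[0,0,0]],[0.5,[0,0,0],[0,0,0]],[0.5,[0,0,0],[0,0,0]]]'

```text
time: 40.02
eef_pos: [0.5812, 0.12, 0.128]
tcp_rot: [0.996, 0.091, 0.0, 0.0]
contact_force: [2.0, -0.6, -0.9]
opening: 0.734
finger_force: 33.8
```

```bash
python3 -c "
from h import *
pose()"
```

```text
t40.02 pos [0.5812 0.12   0.128 ] psi -79.55 tilt [0.0003 0.    ] F [ 2.  -0.6 -0.9] T [-0.01 -0.4   0.04] op 0.734 ff 33.8 q [ 0.03  0.21  1.86 -0.    1.06  1.42]
```

Request:
move_arm --moves '[[0.5,[0.0007,0,0],[0,0,0]],[0.5,[0,0,0],[0,0,0]],[0.5,[0,0,0.0007],[0,0,0]],[0.5,[0,0,0],[0,0,0]],[0.5,[0,0,0],[0,0,0]],[0.5,[0,0,0],[0,0,0]],[0.5,[0,0,0],[0,0,0]],[0.5,[0,0,0],[0,0,0]],[0.5,[0,0,0],[0,0,0]],[0.5,[0,0,0],[0,0,0]]]'

```text
time: 40.85
eef_pos: [0.5816, 0.1201, 0.127]
tcp_rot: [0.996, 0.091, -0.0, -0.0]
contact_force: [0.7, -0.4, -2.0]
opening: 0.732
finger_force: 33.7
```

```bash
python3 -c "
from h import *
pose()"
```

```text
t40.85 pos [0.5816 0.1201 0.127 ] psi -79.55 tilt [-0.0005 -0.    ] F [ 0.7 -0.4 -2. ] T [-0.03 -0.22 -0.04] op 0.732 ff 33.7 q [ 0.03  0.22  1.86 -0.    1.06  1.42]
```

Request:
move_arm --moves '[[0.5,[0.0004,0,0.0007],[0,0,0]],[0.5,[0,0,0],[0,0,0]],[0.5,[0,0,0.0007],[0,0,0]],[0.5,[0,0,0],[0,0,0]],[0.5,[0,0,0],[0,0,0]],[0.5,[0,0,0],[0,0,0]],[0.5,[0,0,0],[0,0,0]],[0.5,[0,0,0],[0,0,0]],[0.5,[0,0,0],[0,0,0]],[0.5,[0,0,0],[0,0,0]]]'

```text
time: 41.68
eef_pos: [0.5821, 0.1202, 0.1258]
tcp_rot: [0.996, 0.091, -0.0, -0.0]
contact_force: [-0.2, 0.8, -2.3]
opening: 0.73
finger_force: 33.7
```

```bash
python3 -c "
from h import *
pose()"
```

```text
t41.68 pos [0.5821 0.1202 0.1258] psi -79.55 tilt [-0.0002 -0.    ] F [-0.2  0.8 -2.3] T [ 0.01 -0.1  -0.03] op 0.730 ff 33.7 q [0.03 0.22 1.86 0.   1.06 1.42]
```

Request:
move_arm --moves '[[0.5,[0.0002,0,0.0007],[0,0,0]],[0.5,[0,0,0],[0,0,0]],[0.5,[0,0,0.0005],[0,0,0]],[0.5,[0,0,0],[0,0,0]],[0.5,[0,0,0],[0,0,0]],[0.5,[0,0,0],[0,0,0]],[0.5,[0,0,0],[0,0,0]],[0.5,[0,0,0],[0,0,0]],[0.5,[0,0,0],[0,0,0]],[0.5,[0,0,0],[0,0,0]]]'

```text
time: 42.52
eef_pos: [0.5824, 0.1202, 0.1246]
tcp_rot: [0.996, 0.091, -0.0, -0.0]
contact_force: [0.2, -0.1, -1.7]
opening: 0.736
finger_force: 33.7
```

```bash
python3 -c "
from h import *
pose()"
```

```text
t42.52 pos [0.5824 0.1202 0.1246] psi -79.55 tilt [-0.0001  0.    ] F [ 0.2 -0.1 -1.7] T [-0.01 -0.06 -0.06] op 0.736 ff 33.7 q [0.03 0.22 1.86 0.   1.06 1.42]
```

Request:
move_arm --moves '[[0.8,[0,0,0],[0,0,0]],[0.9,[0,0,0],[0,0,0]],[1,[0,0,0],[0,0,0]],[1,[0,0,0],[0,0,0]],[1,[0,0,0],[0,0,0]],[1,[0,0,-0.01],[0,0,0]],[1,[0,0,-0.02],[0,0,0]],[1,[0,0,-0.03],[0,0,0]],[1,[0,0,-0.02],[0,0,0]],[1,[0,0,0],[0,0,0]]]'

```text
time: 43.35
eef_pos: [0.5856, 0.1204, 0.2117]
tcp_rot: [0.996, 0.091, 0.006, 0.0]
contact_force: [0.8, -0.2, 2.0]
opening: 0.997
finger_force: 0.0
```

Run:
```python
from h import *
plan(.43,.27,.2,-90,10)
```

```text
t43.35 pos [0.5856 0.1204 0.2117] psi -79.54 tilt [0.0112 0.0004] F [ 0.8 -0.2  2. ] T [-0.02 -0.01  0.02] op 0.997 ff 0.0 q [0.03 0.13 1.8  0.   1.2  1.42]
10 rows [g,[-0.0140,-0.0165,0.0012],[0,0,0.0182]]
```

Request:
move_arm --moves '[[1,[-0.014,-0.0165,0.0012],[0,0,0.0182]],[1,[-0.014,-0.0165,0.0012],[0,0,0.0182]],[1,[-0.014,-0.0165,0.0012],[0,0,0.0182]],[1,[-0.014,-0.0165,0.0012],[0,0,0.0182]],[1,[-0.014,-0.0165,0.0012],[0,0,0.0182]],[1,[-0.014,-0.0165,0.0012],[0,0,0.0182]],[1,[-0.014,-0.0165,0.0012],[0,0,0.0182]],[1,[-0.014,-0.0165,0.0012],[0,0,0.0182]],[1,[-0.014,-0.0165,0.0012],[0,0,0.0182]],[1,[-0.014,-0.0165,0.0012],[0,0,0.0182]]]'

```text
time: 44.18
eef_pos: [0.4256, 0.2707, 0.1922]
tcp_rot: [1.0, -0.0, -0.0, 0.0]
contact_force: [-0.1, 0.3, -0.5]
opening: 0.998
finger_force: 0.0
```

Run:
```python
from h import *
pose()
t=read_camera('top');s=read_camera('scene')
cv2.imwrite('pics/raw_t9.png',t[:,:,::-1]);cv2.imwrite('pics/raw_s9.png',s[:,:,::-1])
def c(a,x0,y0,x1,y1,sz): return cv2.resize(a[y0:y1,x0:x1,::-1],sz,interpolation=cv2.INTER_CUBIC)
cv2.imwrite('pics/c9.png',np.hstack([c(s,325,145,425,245,(400,400)),c(t,240,150,340,250,(400,400))]))
im=t.astype(int);m=(im.min(2)>150).astype(np.uint8);m2=np.zeros_like(m);m2[145:198,258:298]=m[145:198,258:298]
cs,_=cv2.findContours(m2,cv2.RETR_EXTERNAL,cv2.CHAIN_APPROX_NONE);c=max(cs,key=cv2.contourArea);e=cv2.fitEllipse(c);print(e,px2w('top',*e[0],.152))
for z in(.15,.152,.155):print(w2px('scene',[.582,.1202,z]))
print(w2px('scene',[.582,.1202,.118]))
```

```text
t44.18 pos [0.4256 0.2707 0.1922] psi -90.04 tilt [-0.0005 -0.0002] F [-0.1  0.3 -0.5] T [ 0.    0.01 -0.01] op 0.998 ff 0.0 q [ 0.37 -0.06  2.03  0.    1.17  1.94]
((278.6954650878906, 171.7268524169922), (25.513763427734375, 30.852949142456055), 63.494781494140625) [0.5827963  0.11828984 0.152     ]
[374.54106629 171.89221048]
[374.60064357 171.1054698 ]
[374.69028806 169.92168028]
[373.60757909 184.21926419]
```

View pics/c9.png

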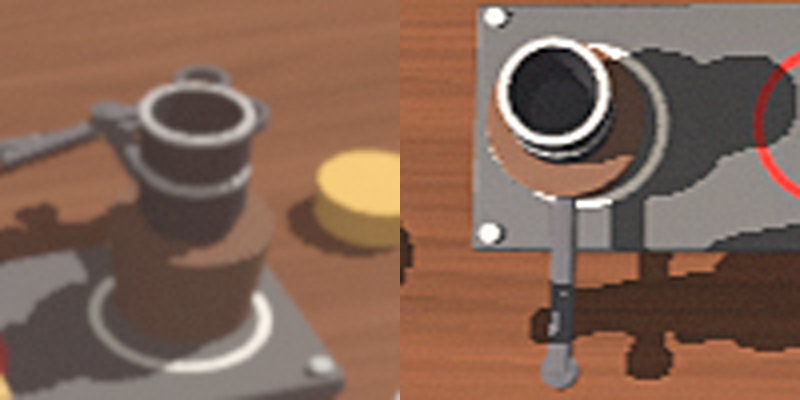

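Run:
```python
from h import *
im=cv2.imread('pics/raw_t9.png').astype(int)
P=[]
for v in range(204,219,2):
    row=im[v,268:294];print(v,(row.sum(1)//3).tolist())
print('handle end',px2w('top',280,242.5,.06),'start',px2w('top',280.9,202,.067))
# pot rim lower edge via brown mask
b,g,r=im[...,0],im[...,1],im[...,2]
p=plan(.471,.1205,.12,-90,10)
plan(.471,.1205,.043,-90,8,p)
```

```text
204 [138, 139, 142, 140, 137, 138, 140, 139, 141, 132, 133, 136, 134, 132, 120, 85, 115, 145, 139, 141, 140, 141, 140, 144, 110, 63]
206 [138, 141, 140, 141, 140, 138, 142, 141, 142, 134, 133, 137, 132, 132, 117, 76, 120, 143, 140, 139, 140, 141, 139, 146, 109, 64]
208 [140, 139, 141, 141, 138, 139, 141, 139, 141, 131, 131, 134, 132, 131, 112, 72, 117, 148, 142, 141, 140, 141, 140, 146, 109, 62]
210 [142, 142, 142, 142, 141, 144, 141, 141, 141, 139, 133, 138, 130, 135, 110, 68, 122, 147, 142, 142, 142, 142, 145, 150, 110, 60]
212 [73, 74, 84, 86, 86, 84, 85, 85, 83, 94, 126, 136, 131, 133, 108, 75, 79, 87, 84, 84, 87, 88, 86, 91, 88, 70]
214 [107, 106, 106, 108, 106, 107, 103, 105, 104, 116, 134, 137, 132, 139, 111, 73, 93, 111, 107, 109, 104, 105, 107, 108, 108, 110]
216 [112, 110, 115, 113, 116, 114, 112, 110, 109, 129, 138, 137, 132, 137, 107, 74, 104, 115, 112, 114, 112, 114, 115, 112, 113, 112]
218 [107, 106, 108, 104, 108, 105, 110, 109, 110, 128, 140, 135, 133, 137, 106, 80, 106, 112, 111, 114, 113, 111, 117, 114, 113, 111]
handle end [0.43089198 0.12070941 0.06      ] start [0.52795627 0.12027214 0.067     ]
t44.28 pos [0.4245 0.2715 0.1919] psi -89.80 tilt [-0.0018 -0.    ] F [ 0.2 -1.   0.1] T [-0.   -0.03  0.02] op 0.999 ff 0.0 q [ 0.37 -0.06  2.03  0.    1.17  1.93]
10 rows [g,[0.0046,0.0151,0.0072],[0,0,0.0003]]
8 rows [g,[0.0000,-0.0000,0.0096],[0,0,-0.0000]]
```

Request:
move_arm --moves '[[1,[0.0046,0.015,0.0072],[0,0,0.0003]],[1,[0.0046,0.015,0.0072],[0,0,0.0003]],[1,[0.0046,0.015,0.0072],[0,0,0.0003]],[1,[0.0046,0.015,0.0072],[0,0,0.0003]],[1,[0.0046,0.015,0.0072],[0,0,0.0003]],[1,[0.0046,0.015,0.0072],[0,0,0.0003]],[1,[0.0046,0.015,0.0072],[0,0,0.0003]],[1,[0.0046,0.015,0.0072],[0,0,0.0003]],[1,[0.0046,0.015,0.0072],[0,0,0.0003]],[1,[0.0046,0.015,0.0072],[0,0,0.0003]]]'

```text
time: 45.12
eef_pos: [0.473, 0.1185, 0.1202]
tcp_rot: [1.0, -0.001, 0.0, 0.0]
contact_force: [-0.3, 0.0, 0.1]
opening: 1.003
finger_force: 0.0
```

Request:
move_arm --moves '[[0.6,[0,0,0],[0,0,0]],[0.6,[0,0,0],[0,0,0]],[0.6,[0,0,0],[0,0,0]],[0.6,[0,0,0],[0,0,0]],[0.6,[0,0,0],[0,0,0]],[0.6,[0,0,0],[0,0,0]],[0.6,[0,0,0],[0,0,0]],[0.6,[0,0,0],[0,0,0]],[0.6,[0,0,0],[0,0,0]],[0.6,[0,0,0],[0,0,0]]]'

```text
time: 45.95
eef_pos: [0.4726, 0.1202, 0.1207]
tcp_rot: [1.0, -0.001, 0.0, 0.0]
contact_force: [-1.2, 1.1, 0.7]
opening: 0.596
finger_force: 0.0
```

Run:
```python
from h import *
plan(.471,.1215,.043,-90,8)
print(px2w('top',279.8,216,.067),px2w('top',279.8,206,.067))
```

```text
t45.95 pos [0.4726 0.1202 0.1207] psi -90.13 tilt [ 0.0001 -0.    ] F [-1.2  1.1  0.7] T [ 0.02 -0.07  0.03] op 0.596 ff 0.0 q [ 0.04 -0.01  2.12 -0.    1.03  1.61]
8 rows [g,[-0.0002,-0.0002,0.0097],[0,0,-0.0003]]
[0.49384697 0.12207297 0.067     ] [0.51816067 0.12268567 0.067     ]
```

Request:
move_arm --moves '[[0.6,[0,-0.0002,0.0097],[0,0,0]],[0.6,[0,-0.0002,0.0097],[0,0,0]],[0.6,[0,-0.0002,0.0097],[0,0,0]],[0.6,[0,-0.0002,0.0097],[0,0,0]],[0.6,[0,-0.0002,0.0097],[0,0,0]],[0.6,[0,-0.0002,0.0097],[0,0,0]],[0.6,[0,-0.0002,0.0097],[0,0,0]],[0.5,[0,-0.0002,0.0097],[0,0,0]],[0.3,[0,0,0],[0,0,0]],[0.25,[0,0,0],[0,0,0]]]' --grip_force 20

```text
time: 46.78
eef_pos: [0.472, 0.1217, 0.0422]
tcp_rot: [1.0, -0.001, -0.001, 0.0]
contact_force: [0.2, -1.1, -0.1]
opening: 0.257
finger_force: 0.0
```

Request:
move_arm --moves '[[0.22,[0,0,0],[0,0,0]],[0.2,[0,0,0],[0,0,0]],[0.19,[0,0,0],[0,0,0]],[0.18,[0,0,0],[0,0,0]],[0.17,[0,0,0],[0,0,0]],[0.16,[0,0,0],[0,0,0]],[0.15,[0,0,0],[0,0,0]],[0.15,[0,0,0],[0,0,0]],[0.14,[0,0,0],[0,0,0]],[0.14,[0,0,0],[0,0,0]]]'

```text
time: 47.62
eef_pos: [0.4729, 0.1217, 0.0435]
tcp_rot: [1.0, -0.001, 0.0, -0.0]
contact_force: [-1.3, 1.0, 5.3]
opening: 0.164
finger_force: 20.7
```

```bash
python3 -c "
from h import *
pose()"
```

```text
t47.62 pos [0.4729 0.1217 0.0435] psi -90.16 tilt [0.0006 0.    ] F [-1.3  1.   5.3] T [ 0.04  0.11 -0.11] op 0.164 ff 20.7 q [0.04 0.13 2.15 0.   0.86 1.62]
```

Request:
move_arm --moves '[[0.1,[0,0,-0.0007],[0,0,0]],[0.1,[0,0,-0.0005],[0,0,0]],[0.1,[0,0,0],[0,0,0]],[0.1,[0,0,0],[0,0,0]],[0.1,[0,0,0],[0,0,0]],[0.1,[0,0,0],[0,0,0]],[0.1,[0,0,0],[0,0,0]],[0.1,[0,0,0],[0,0,0]],[0.1,[0,0,0],[0,0,0]],[0.1,[0,0,0],[0,0,0]]]'

```text
time: 48.45
eef_pos: [0.4725, 0.1217, 0.0441]
tcp_rot: [1.0, -0.001, -0.0, 0.0]
contact_force: [2.9, -0.6, -4.9]
opening: 0.162
finger_force: 19.5
```

```bash
python3 -c "
from h import *
pose()"
```

```text
t48.45 pos [0.4725 0.1217 0.0441] psi -90.15 tilt [-0.0003 -0.0001] F [ 2.9 -0.6 -4.9] T [-0.01 -0.46 -0.08] op 0.162 ff 19.5 q [ 0.04  0.12  2.15 -0.    0.87  1.62]
```

Request:
move_arm --moves '[[0.1,[0,0,0.0006],[0,0,0]],[0.1,[0,0,0],[0,0,0]],[0.1,[0,0,0],[0,0,0]],[0.1,[0,0,0],[0,0,0]],[0.1,[0,0,0],[0,0,0]],[0.1,[0,0,0],[0,0,0]],[0.1,[0,0,0],[0,0,0]],[0.1,[0,0,0],[0,0,0]],[0.1,[0,0,0],[0,0,0]],[0.1,[0,0,0],[0,0,0]]]' --grip_force 45

```text
time: 49.28
eef_pos: [0.4724, 0.1217, 0.0437]
tcp_rot: [1.0, -0.001, -0.0, 0.0]
contact_force: [-1.3, -0.7, 0.8]
opening: 0.153
finger_force: 49.0
```

```bash
python3 -c "
from h import *
pose()"
```

```text
t49.28 pos [0.4724 0.1217 0.0437] psi -90.15 tilt [-0.0008 -0.0001] F [-1.3 -0.7  0.8] T [-0.2   0.17 -0.1 ] op 0.153 ff 49.0 q [ 0.04  0.12  2.15 -0.    0.87  1.62]
```

Request:
move_arm --moves '[[0.1,[0,0.002,0],[0,0,0]],[0.1,[0.0003,0.004,0],[0,0,0]],[0.1,[0.0003,0.005,0],[0,0,0]],[0.1,[0.0003,0.005,0],[0,0,0]],[0.1,[0.0003,0.005,0],[0,0,0]],[0.1,[0.0003,0.005,0],[0,0,0]],[0.1,[0.0003,0.005,0],[0,0,0]],[0.1,[0.0003,0.005,0],[0,0,0]],[0.1,[0.0003,0.003,0],[0,0,0]],[0.1,[0,0.001,0],[0,0,0]]]'

```text
time: 50.12
eef_pos: [0.4749, 0.0822, 0.0437]
tcp_rot: [1.0, -0.001, 0.0, -0.001]
contact_force: [0.0, 5.4, 0.5]
opening: 0.151
finger_force: 49.2
```

Run:
```python
from h import *
pose()
t=read_camera('top');cv2.imwrite('pics/raw_t10.png',t[:,:,::-1])
im=t.astype(int);m=(im.min(2)>150).astype(np.uint8);m2=np.zeros_like(m);m2[145:190,270:330]=m[145:190,270:330]
cs,_=cv2.findContours(m2,cv2.RETR_EXTERNAL,cv2.CHAIN_APPROX_NONE)
for c in cs:
  if cv2.contourArea(c)>200: e=cv2.fitEllipse(c);print(e,px2w('top',*e[0],.152))
```

```text
t50.12 pos [0.4749 0.0822 0.0437] psi -90.07 tilt [0.0002 0.0013] F [0.  5.4 0.5] T [0.93 0.03 0.62] op 0.151 ff 49.2 q [-0.04  0.11  2.17  0.    0.86  1.53]
((291.47589111328125, 171.277099609375), (24.88776206970215, 36.99448776245117), 94.58214569091797) [0.58400123 0.08937145 0.152     ]
```

Request:
move_arm --moves '[[0.1,[0.0003,0.003,0],[0,0,0]],[0.1,[0.0003,0.005,0],[0,0,0]],[0.1,[0.0003,0.006,0],[0,0,0]],[0.1,[0.0003,0.006,0],[0,0,0]],[0.1,[0.0003,0.006,0],[0,0,0]],[0.1,[0.0003,0.006,0],[0,0,0]],[0.1,[0.0003,0.006,0],[0,0,0]],[0.1,[0.0003,0.006,0],[0,0,0]],[0.1,[0.0003,0.006,0],[0,0,0]],[0.1,[0.0003,0.006,0],[0,0,0]]]'

```text
time: 51.0
eef_pos: [0.4776, 0.0262, 0.0437]
tcp_rot: [1.0, -0.0, -0.0, -0.001]
contact_force: [-1.4, 6.9, 0.9]
opening: 0.151
finger_force: 49.4
```

Request:
move_arm --moves '[[0.1,[0.0003,0.006,0],[0,0,0]],[0.1,[0.0003,0.006,0],[0,0,0]],[0.1,[0.0003,0.006,0],[0,0,0]],[0.1,[0.0003,0.006,0],[0,0,0]],[0.1,[0.0003,0.006,0],[0,0,0]],[0.1,[0.0003,0.006,0],[0,0,0]],[0.1,[0.0003,0.006,0],[0,0,0]],[0.1,[0.0003,0.005,0],[0,0,0]],[0.1,[0.0003,0.003,0],[0,0,0]],[0.1,[0,0.001,0],[0,0,0]]]'

```text
time: 51.83
eef_pos: [0.4802, -0.0249, 0.0437]
tcp_rot: [1.0, -0.001, -0.0, -0.001]
contact_force: [0.7, 6.7, 2.2]
opening: 0.155
finger_force: 49.4
```

Run:
```python
from h import *
pose()
t=read_camera('top');s=read_camera('scene');cv2.imwrite('pics/raw_t11.png',t[:,:,::-1]);cv2.imwrite('pics/raw_s11.png',s[:,:,::-1])
im=t.astype(int);m=(im.min(2)>150).astype(np.uint8);m2=np.zeros_like(m);m2[145:192,325:375]=m[145:192,325:375]
cs,_=cv2.findContours(m2,cv2.RETR_EXTERNAL,cv2.CHAIN_APPROX_NONE)
for c in cs:
  if cv2.contourArea(c)>100: e=cv2.fitEllipse(c);print(e,px2w('top',*e[0],.152))
# brown rim
r,g,b=im[...,0],im[...,1],im[...,2]
m=((r-b>35)&(r>115)).astype(np.uint8);m[:155]=0;m[205:]=0;m[:,:310]=0;m[:,385:]=0
print(np.argwhere(m).min(0),np.argwhere(m).max(0))
for v in (176,180,184,188,190,194): print(v,np.flatnonzero(m[v])[[0,-1]] if m[v].any() else None)
print(w2px('top',[.5916,-.045,.08]),w2px('top',[.5916,-.045+.048,.08]),w2px('top',[.5916,-.045-.048,.08]),w2px('top',[.5916-.048,-.045,.08]))
```

```text
t51.83 pos [ 0.4802 -0.0249  0.0437] psi -90.10 tilt [-0.0007  0.0013] F [0.7 6.7 2.2] T [ 1.02 -0.02  0.59] op 0.155 ff 49.4 q [-0.26  0.11  2.17  0.    0.86  1.31]
((341.47210693359375, 169.4408416748047), (26.28575897216797, 27.71137809753418), 101.75453186035156) [ 0.58888121 -0.02347599  0.152     ]
[160 314] [204 375]
176 [321 368]
180 [322 369]
184 [320 369]
188 [319 368]
190 [318 367]
194 [317 346]
[349.7066735  175.44491843] [329.70637443 175.33181586] [369.75071692 175.55826838] [349.71750983 195.09933774]
```

```bash
cat > pot.py <<'E'
from h import *
def pot(f,verbose=1):
    im=cv2.imread(f'pics/raw_{f}.png').astype(int);b,g,r=im[...,0],im[...,1],im[...,2]
    m=((r-b>30)&(r>105)&(r-g<75)&(r-g>22)).astype(np.uint8);m[:158]=0;m[204:]=0;m[:,:262]=0;m[:,392:]=0
    m=cv2.morphologyEx(m,cv2.MORPH_OPEN,np.ones((2,2),np.uint8))
    n,l,st,ce=cv2.connectedComponentsWithStats(m);k=1+np.argmax(st[1:,4]);m=(l==k)
    if verbose: print(f,st[k])
    # outer edge points lower half, fit circle in world at z=.08
    pts=[]
    for u in np.flatnonzero(m.any(0)): pts.append((u,np.flatnonzero(m[:,u])[-1]+.5))
    for v in np.flatnonzero(m.any(1)):
        w=np.flatnonzero(m[v]);
        if verbose>1: print(v,w[0],w[-1])
    W=np.array([px2w('top',u,v,.08)[:2] for u,v in pts])
    from scipy.optimize import least_squares
    s=least_squares(lambda p:np.hypot(W[:,0]-p[0],W[:,1]-p[1])-.048,[W[:,0].mean()+.02,W[:,1].mean()],loss='soft_l1',f_scale=.001)
    print(f,'pot',s.x,'rms',np.abs(s.fun).mean())
if __name__=='__main__':
    import sys
    for f in sys.argv[1:]: pot(f)
E
python3 - <<'E'
import h
# cache params once
ps={n:h.camera_params(n) for n in('top','scene')}
h.camera_params=lambda n:ps[n]
import pot
for f in('t0','t5','t7','t9'): pot.pot(f)
pot.pot('t11',2)
E
```

```text
t0 [263 161  39  39 907]
t0 pot [0.57942025 0.1186015 ] rms 0.0004763415765717611
t5 [263 161  39  39 910]
t5 pot [0.5793475  0.11856748] rms 0.00046070880200637195
t7 [263 161  35  39 399]
t7 pot [0.57933816 0.11854254] rms 0.0004837659089816464
t9 [263 172  36  28 311]
t9 pot [0.57932077 0.11847136] rms 0.00048554710746504936
t11 [322 163  10  23 119]
163 329 330
164 328 330
165 327 330
166 326 329
167 326 329
168 325 329
169 324 328
170 324 328
171 323 328
172 323 328
173 323 328
174 322 328
175 322 328
176 322 328
177 322 328
178 322 328
179 322 329
180 322 329
181 322 330
182 328 330
183 330 331
184 330 331
185 330 331
t11 pot [ 0.61999916 -0.00382139] rms 0.0021839581707537906
```

Run:
```python
from h import *
t0=cv2.imread('pics/raw_t0.png').astype(int);t=cv2.imread('pics/raw_t11.png').astype(int)
print(t0[178,254:268].tolist());print(t[176,316:328].tolist());print(t[176,362:378].tolist());print(t[190:206,349].tolist())
print(px2w('top',260.5,178,.08),px2w('top',321.5,176,.08))
```

```text
[[72, 101, 166], [70, 100, 166], [74, 104, 171], [64, 98, 169], [88, 112, 164], [121, 129, 148], [140, 140, 141], [121, 135, 160], [94, 121, 170], [89, 115, 167], [91, 120, 168], [93, 120, 169], [91, 117, 166], [92, 117, 165]]
[[130, 134, 140], [132, 135, 140], [133, 136, 143], [133, 135, 141], [134, 134, 135], [119, 139, 184], [98, 128, 189], [92, 115, 164], [91, 115, 164], [92, 117, 166], [89, 113, 162], [87, 114, 166]]
[[69, 68, 69], [65, 64, 65], [67, 67, 68], [67, 66, 64], [61, 61, 86], [38, 40, 120], [29, 32, 141], [55, 60, 104], [73, 72, 64], [66, 67, 66], [67, 67, 68], [65, 67, 69], [67, 67, 70], [66, 67, 69], [67, 64, 68], [68, 68, 70]]
[[57, 64, 76], [69, 79, 93], [76, 88, 102], [79, 92, 110], [84, 98, 116], [88, 104, 122], [92, 106, 128], [94, 110, 132], [97, 111, 135], [96, 116, 136], [100, 118, 143], [103, 122, 146], [106, 125, 151], [107, 127, 151], [113, 131, 159], [116, 135, 162]]
[0.5840446  0.16966081 0.08      ] [0.58983967 0.02270807 0.08      ]
```

Request:
move_arm --moves '[[0.1,[0.0003,0.002,0],[0,0,0]],[0.1,[0.0004,0.003,0],[0,0,0]],[0.1,[0.0004,0.003,0],[0,0,0]],[0.1,[0.0004,0.003,0],[0,0,0]],[0.1,[0.0004,0.003,0],[0,0,0]],[0.1,[0.0004,0.003,0],[0,0,0]],[0.1,[0.0004,0.0026,0],[0,0,0]],[0.1,[0,0.002,0],[0,0,0]],[0.1,[0,0,0],[0,0,0]],[0.1,[0,0,0],[0,0,0]]]'

```text
time: 52.77
eef_pos: [0.4828, -0.0465, 0.0436]
tcp_rot: [1.0, -0.001, -0.0, -0.0]
contact_force: [-0.1, 3.5, 1.7]
opening: 0.149
finger_force: 49.4
```

```bash
cat > chk.py <<'E'
from h import *
import sys
f=sys.argv[1];pose()
t=read_camera('top');s=read_camera('scene');cv2.imwrite(f'pics/raw_{f}.png',t[:,:,::-1]);cv2.imwrite(f'pics/raw_s{f}.png',s[:,:,::-1])
im=t.astype(int)
m=((im.min(2)>150)&(im.max(2)-im.min(2)<45)).astype(np.uint8);m2=np.zeros_like(m);m2[145:195,325:385]=m[145:195,325:385]
cs,_=cv2.findContours(m2,cv2.RETR_EXTERNAL,cv2.CHAIN_APPROX_NONE)
for c in cs:
  if cv2.contourArea(c)>100: e=cv2.fitEllipse(c);print(e,px2w('top',*e[0],.152))
print(im[176,324:340].tolist());print(im[176,364:378].tolist())
print('rim pred',w2px('top',[.5916,-.045+.048,.08]),w2px('top',[.5916,-.045-.048,.08]),w2px('top',[.5916-.048,-.045,.08]))
E
python3 chk.py t12
```

```text
t52.77 pos [ 0.4828 -0.0465  0.0436] psi -90.10 tilt [-0.0006  0.0006] F [-0.1  3.5  1.7] T [0.8  0.01 0.52] op 0.149 ff 49.4 q [-0.31  0.12  2.16  0.    0.87  1.27]
((351.3767395019531, 168.3642120361328), (26.18224334716797, 27.291812896728516), 91.96279907226562) [ 0.59149697 -0.04578201  0.152     ]
[[141, 136, 133], [142, 136, 131], [139, 135, 133], [130, 138, 136], [189, 123, 118], [255, 77, 73], [242, 115, 90], [170, 132, 104], [161, 117, 95], [164, 116, 91], [168, 117, 92], [167, 119, 93], [166, 115, 89], [121, 88, 70], [143, 138, 137], [151, 145, 143]]
[[54, 34, 28], [73, 54, 45], [78, 57, 48], [76, 55, 47], [77, 56, 46], [79, 62, 52], [73, 66, 63], [63, 63, 64], [67, 66, 65], [69, 65, 66], [68, 67, 67], [68, 65, 64], [68, 67, 67], [69, 66, 66]]
rim pred [329.70637443 175.33181586] [369.75071692 175.55826838] [349.71750983 195.09933774]
```

Request:
move_arm --moves '[[0.1,[0,-0.0006,0],[0,0,0]],[0.1,[0,0,0],[0,0,0]],[0.3,[0,0,0],[0,0,0]],[0.45,[0,0,0],[0,0,0]],[0.5,[0,0,0],[0,0,0]],[0.5,[0,0,0],[0,0,0]],[0.5,[0,0,-0.01],[0,0,0]],[0.5,[0,0,-0.02],[0,0,0]],[0.5,[0,0,-0.02],[0,0,0]],[0.5,[0,0,-0.01],[0,0,0]]]'

```text
time: 53.7
eef_pos: [0.4845, -0.0469, 0.1067]
tcp_rot: [1.0, -0.001, 0.002, 0.001]
contact_force: [-0.0, -0.3, -0.4]
opening: 0.498
finger_force: 0.0
```

Request:
move_arm --moves '[[0.5,[0,-0.015,-0.01],[0,0,0]],[0.5,[0,-0.03,-0.01],[0,0,0]],[0.5,[0,-0.03,-0.01],[0,0,0]],[0.5,[0,-0.03,-0.01],[0,0,0]],[0.5,[0,-0.03,-0.01],[0,0,0]],[0.5,[0,-0.03,-0.01],[0,0,0]],[0.5,[0,-0.03,0],[0,0,0]],[0.5,[0,-0.02,0],[0,0,0]],[0.5,[0,0,0],[0,0,0]],[0.5,[0,0,0],[0,0,0]]]'

```text
time: 54.53
eef_pos: [0.4833, 0.1693, 0.1638]
tcp_rot: [1.0, -0.0, 0.0, 0.0]
contact_force: [0.1, -0.7, -0.1]
opening: 0.497
finger_force: 0.0
```

```bash
python3 chk.py t13
python3 - <<'E'
from h import *
# pin still there: tip pixel area & tag in scene; bystanders moved?
a=cv2.imread('pics/raw_s9.png').astype(int);b=cv2.imread('pics/raw_st13.png').astype(int)
d=np.abs(a-b).sum(2)
print('nut/pin diff',d[185:245,222:262].max(), (d[185:245,222:262]>60).sum())
a=cv2.imread('pics/raw_t1.png').astype(int);b=cv2.imread('pics/raw_t13.png').astype(int)
for n,(x,y) in dict(jacks=(182,145),shears=(270,270),block=(475,138),paddle=(430,292),jar=(260,102),wax=(217,214)).items():
    print(n,(np.abs(a-b).sum(2)[y-12:y+12,x-12:x+12]>90).sum())
print(b[184:200,404:414].tolist()[::3])
E
```

```text
t54.53 pos [0.4833 0.1693 0.1638] psi -90.02 tilt [ 0.0001 -0.0005] F [ 0.1 -0.7 -0.1] T [-0.   -0.04  0.03] op 0.497 ff 0.0 q [ 0.14 -0.01  2.03 -0.    1.12  1.71]
[[142, 134, 133], [140, 134, 132], [138, 136, 133], [129, 139, 135], [188, 118, 115], [255, 79, 72], [247, 94, 78], [184, 121, 98], [158, 116, 93], [165, 116, 92], [166, 117, 91], [165, 116, 92], [165, 115, 87], [133, 94, 75], [154, 145, 143], [130, 127, 125]]
[[64, 46, 37], [72, 51, 44], [78, 57, 49], [78, 59, 50], [79, 59, 50], [82, 61, 50], [71, 62, 58], [68, 67, 69], [69, 67, 67], [66, 66, 64], [68, 66, 66], [69, 67, 65], [70, 65, 69], [67, 66, 64]]
rim pred [329.70637443 175.33181586] [369.75071692 175.55826838] [349.71750983 195.09933774]
nut/pin diff 281 798
jacks 0
shears 287
block 0
paddle 318
jar 0
wax 494
[[[120, 122, 125], [112, 114, 117], [108, 109, 115], [115, 119, 120], [111, 113, 115], [97, 98, 100], [144, 148, 153], [124, 129, 131], [252, 255, 255], [255, 255, 255]], [[99, 99, 98], [105, 103, 101], [79, 89, 107], [60, 85, 128], [69, 97, 142], [53, 90, 157], [86, 100, 134], [115, 113, 112], [111, 113, 112], [100, 101, 91]], [[127, 126, 128], [132, 128, 121], [93, 104, 145], [42, 92, 182], [52, 102, 192], [44, 94, 183], [40, 103, 180], [37, 131, 186], [73, 117, 139], [80, 77, 62]], [[92, 96, 79], [92, 95, 71], [70, 82, 86], [45, 84, 154], [46, 97, 188], [48, 100, 187], [47, 98, 192], [52, 80, 141], [60, 58, 61], [68, 63, 61]], [[67, 67, 69], [61, 60, 60], [63, 56, 45], [43, 65, 123], [45, 96, 182], [52, 102, 192], [51, 101, 191], [45, 92, 175], [61, 76, 115], [73, 67, 61]], [[69, 71, 73], [71, 70, 70], [70, 67, 62], [62, 71, 90], [42, 79, 151], [45, 95, 186], [50, 101, 189], [44, 96, 189], [48, 83, 152], [60, 66, 85]]]
```

Run:
```python
from h import *
ps={n:camera_params(n) for n in('top','scene')}
a=cv2.imread('pics/raw_t12.png').astype(int);b=cv2.imread('pics/raw_t13.png').astype(int)
d=np.abs(a-b).sum(2);print('pot diff',(d[150:200,325:375]>90).sum())
for th in(120,150):
    m=(b.min(2)>th).astype(np.uint8);m2=np.zeros_like(m);m2[150:190,330:375]=m[150:190,330:375]
    cs,_=cv2.findContours(m2,cv2.RETR_EXTERNAL,cv2.CHAIN_APPROX_NONE)
    for c in cs:
        if len(c)>15: e=cv2.fitEllipse(c);print(th,len(c),cv2.contourArea(c),e)
y=lambda im:[v.mean().round(2) for v in np.nonzero((im[200:230,195:240,2]>180)&(im[200:230,195:240,0]<110)&(im[200:230,195:240,1]>150))]
print('wax',y(cv2.imread('pics/raw_t0.png').astype(int)),y(b))
s5=cv2.imread('pics/raw_s5.png').astype(int).sum(2)//3;s=cv2.imread('pics/raw_st13.png').astype(int).sum(2)//3
print(s5[220:234:2,240:256]);print(s[220:234:2,240:256])
o=lambda im:[v.mean().round(2) for v in np.nonzero((im[185:225,215:260,2]-im[185:225,215:260,0]>130))]
print('tag',o(cv2.imread('pics/raw_s5.png').astype(int)),o(cv2.imread('pics/raw_s9.png').astype(int)),o(cv2.imread('pics/raw_st13.png').astype(int)))
```

```text
pot diff 596
120 232 438.0 ((350.8736877441406, 164.1026611328125), (31.630569458007812, 41.76411056518555), 85.37030792236328)
150 116 96.0 ((351.2970886230469, 168.22288513183594), (24.94065284729004, 26.12725067138672), 92.50473022460938)
150 16 0.0 ((353.48687744140625, 150.9998779296875), (0.002003267640247941, 8.111465454101562), 89.99993133544922)
wax [np.float64(14.27), np.float64(23.17)] [np.float64(20.39), np.float64(25.39)]
[[175 175 170 156 175 199 181 158 180 192 191 178 162 162 186 199]
 [185 190 191 167 140 177 200 188 151 140 154 161 167 181 191 189]
 [123 126 141 140 122 133 171 204 199 167 167 179 184 178 178 185]
 [123 121 119 117 121 133 141 165 206 201 142 125 124 139 167 184]
 [140 129 121 121 122 122 120 128 157 162 133 124 122 127 159 182]
 [120 120 121 121 121 120 120 122 122 123 123 122 125 126 151 177]
 [120 121 122 121 120 121 120 123 123 120 124 123 122 126 145 180]]
[[175 174 170 155 172 198 180 157 180 192 191 178 161 162 185 197]
 [185 189 190 166 137 176 199 188 150 139 153 159 165 181 190 188]
 [121 124 141 140 121 132 171 203 198 165 166 178 183 177 179 185]
 [120 120 117 115 120 133 141 164 206 200 139 123 124 138 166 184]
 [140 129 120 120 120 120 121 126 154 162 133 122 122 127 158 182]
 [119 119 119 119 120 119 120 121 120 121 121 123 121 125 149 174]
 [118 121 118 119 119 119 120 119 120 121 121 120 122 124 143 179]]
tag [np.float64(18.15), np.float64(20.11)] [np.float64(17.93), np.float64(20.03)] [np.float64(nan), np.float64(nan)]<stdin>:14: RuntimeWarning: Mean of empty slice.
  ret = ret.dtype.type(ret / rcount)
```

Run:
```python
from h import *
for f in('t0','t7','t12','t13'):
    hsv=cv2.cvtColor(cv2.imread(f'pics/raw_{f}.png'),cv2.COLOR_BGR2HSV)[195:235,190:245].astype(int)
    n=np.nonzero((hsv[...,0]>19)&(hsv[...,0]<32)&(hsv[...,1]>120));print(f,len(n[0]),n[0].mean(),n[1].mean())
for f in('s9','st13'):
    hsv=cv2.cvtColor(cv2.imread(f'pics/raw_{f}.png'),cv2.COLOR_BGR2HSV)[195:215,215:240].astype(int)
    n=np.nonzero((hsv[...,0]>8)&(hsv[...,0]<20)&(hsv[...,1]>150));print(f,len(n[0]),n[0].mean(),n[1].mean())
print(sign_off())
```

```text
t0 690 19.318840579710145 26.87536231884058
t7 690 19.318840579710145 26.87536231884058
t12 689 19.30188679245283 26.88969521044993
t13 80 24.675 31.0125
s9 28 7.607142857142857 19.535714285714285
st13 23 8.478260869565217 19.47826086956522
the job is handed in; nothing more can be done
None
```

The job is handed in: the nut is about 0.86 rad past snug with the pin home, both liners are nested in the pot, and the pot is within about 1 mm of the red ring's centre by the top camera. I couldn't confirm the wax in the last picture because the arm blocked it, but it was in place in the one before.

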